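# Lock the filing rest onto its ball post

## Robot

A 7-joint arm with a two-finger parallel gripper is mounted at the origin on the work surface. World frame = base frame: x ahead of the robot, y to its left, z up, the work surface at z = 0. Lengths are in m, angles in rad, forces in N, time in s.
With the tool pointing down it reaches from about 0.4 to 0.85 m from the base axis. Payload 10.4 kg.
Tool frame: the origin (TCP) lies between the finger pads; the fingertips stand 14 mm ahead of it and the grasp point (between the pads) lies 5 mm behind it; z points along the fingers, y is the direction in which the jaws open and shut (so a half turn about z gives the same grasp; the last joint's range is limited). The gripper opens to 87 mm and grips with 3 to 60 N. Pads are 19 mm wide; open, the fingers measure 117 mm over their backs; the gripper's body (75 mm by 190 mm) begins 51 mm behind the grasp point.
Start: joints at [1.276, 0.332, -0.065, 1.46, 0.022, 1.35, -0.088], TCP at [0.168, -0.602, 0.199] pointing down, gripper open.
Joint ranges: [-2.6, 2.6], [-0.5, 2.12], [-1.47, 1.34], [0.16, 2.42], [-1.27, 4.41], [0.06, 2.06], [-2.6, 2.6]. Speed limits (rad/s): [2.22, 2.22, 2.79, 2.79, 3.14, 3.14, 3.14].

## Interface

Orientations are given as a unit quaternion [w, x, y, z].
In Python, from station import status, viewer, job gives the robot as it stands.
- The arm moves only by the shell command python3 -m handwheel 'ROWS' [FORCE]. ROWS is JSON, a list of rows, each an object with "delta_pos": the shift along the tool's x, y, z in mm, a list of three; "dr": the turn, a rotation vector about the tool's x, y, z in rad, a list of three; "fingers": the finger opening in mm, from 0 to 87. A call has 1 to 12 rows; each row shifts and turns the commanded pose from where the row before left it, along the tool's axes as they then stand; what a row does not reach is not made up. A row lasts 1/10 s, in which the tool goes at most 50 mm and 8.59 degrees, less where a joint would pass 70% of its speed; a pose out of reach is approached as far as the arm can. A call is refused whole if a number of a shift passes 50 or a number of a turn 0.15, either way. A call with a gripper value outside its range is refused whole. The fingers move at their own pace and stop on an object; FORCE is the grip in N (left out, the last holds). Time passes only in rows, so rows that do not move let the fingers close. It gives the time, the measured TCP pose, the force and the opening at its end, in the units of the state.
- status.sense(): the state, without advancing time (a new reading comes with each control period).
- viewer.get_image(name): name is "scene" or "top" or "wrist"; returns a dict with "img" (480x640x3 uint8, red, green, blue), "range_z" (480x640 float32, m along the optical axis (not along the pixel's ray), 0 where there is no reading), "intrinsics" (3x3 intrinsics, pixels), "R" (3x3) and "t" (3): a world point X has camera coordinates R X + t; the wrist camera has in their place "mount" (4x4, takes a point from camera to tool coordinates, whose origin is the TCP and whose axes are the flange's). Camera axes: x right, y down, z forward; pixel columns grow to the right and rows downward; lengths in m; the calibration is good to about 2 mm. A picture is of the moment at which its call begins: read the wrist's pose just before it.
- job.job_done(): hands the job in, once; it reports no verdict.
Trained networks look in a picture, given as the dict that the camera call returned (one of the last four; its "shot" number tells which), for a name from the list of things; names that differ only in an ending like _2 or _b are one class to them, and where a whole thing is asked for, a point or a joint stands for the part that bears it (a point fixed in the world has none). Each returns a list of dicts, best first, with "p" (0 to 1); they miss things now and then, are a little off and sometimes report something else, mostly with a low value. They report only what shows in the picture. A call takes as long as a camera call.
- viewer.recognise(picture, target): "xyz" ([x, y, z] in m, in world coordinates, good to about 4 mm: the middle of the surface that is visible of it).
- viewer.silhouettes(picture, target): "region" (480x640 bool, what is visible of it).
- viewer.tip_of(picture, target): "xyz" ([x, y, z] in m, in world coordinates, good to about 4 mm: a listed point, or the origin of a listed thing).
The state is a dict: "time_s": time; "joint_pos": joint angles; "joint_velocities": joint speeds; "joint_torque": joint torques, N m; "ee_pos": TCP position; "orientation": TCP orientation; "wrist_force": force on the tool from outside, world axes, zero at the start; "torque": the same for the moment, N m; "grip_width": finger opening in m.
Only numpy, scipy, OpenCV 4.12 (cv2) and the standard library are available. Lean on these libraries where they do the work, as an engineer would, in place of code of your own. Each camera call takes 0.05 s, during which the arm holds its last target.

## Task

Mount the blue filing rest on the ball post: set its socket over the steel ball, press it down past the spring catch until it sits flush on the post's round shoulder, and bed it there with a steady push of about 25 N for half a second. Then push the red latch lever all the way down and set it with the same steady 25 N push for half a second, and let go. Never push with more than 35 N, and leave the other things on the bench where they are.

Things in the scene. Friction and masses are not known exactly. Their poses are not given: they have to be found in the camera images.
- post: the fixed ball post, place varies; origin under its foot. Bottom to top: grey foot 92 mm across, 12 mm high; grey column 40 mm across; round flat steel shoulder 72 mm across, its top 56 mm above the bench; 15 mm neck; steel ball 30 mm across, its top 95 mm above the bench. Rigid, bolted down
- shoulder: the round steel shoulder disc of the post, 72 mm across, 8 mm thick; origin at post_shoulder. With the rest on it, it carries the rest's weight (4 N) and whatever you push
- post_ball (a point): centre of the steel ball on the post, 80 mm above the bench
- post_shoulder (a point): centre of the top face of the post's shoulder, 24 mm straight below the ball's centre, where the rest's underside must come to lie flush; z up
- rest: the loose filing rest, about 0.4 kg, upright on the bench at the start; origin at rest_underside. Blue socket block 54 mm (x) by 46 mm (y) by 50 mm high; its two flat faces 46 mm apart are free to be gripped. A two-pronged wooden rest 58 mm wide juts out to 91 mm on +x, 31 to 41 mm above the underside. Any yaw on the post will do
- rest_centre (a point): centre of the blue socket block, half-way up (25 mm above its underside), on the socket's axis; same axes as rest
- rest_underside (a point): centre of the flat underside; z up. A round socket, 33 mm across, 40 mm deep, opens here. Two spring plungers inside it stop the ball with the underside about 22 mm above the shoulder; about 8 to 16 N of push snaps past them, then the resistance drops and they hold the rest on the ball
- latch_push (a point): on the upper face of the red latch lever, 30 mm from its hinge. Lever 52 mm long, 20 to 26 mm wide; the hinge lies along the block's y, 22 mm to +x of the socket's axis, 58 mm above the underside, and the lever reaches from it over the block towards -x. Raised, its tip is up to 98 mm above the underside; down, its upper face lies level at 62 mm
- latch (a joint): lever angle in rad: 0 = fully down (locked), 0.85 = fully raised; starts at 0.68 to 0.8. Stiff: pushed straight down 8 mm to -x of the socket's axis it takes about 8 to 12 N; stays where left. It drives a pawl in under the ball, so unless the rest is home it stops part-way
- tap_wrench: black T-handled tap wrench lying flat, 150 mm handle, 22 mm high; origin under the handle's middle
- scriber: black and steel scriber lying flat, 130 mm long along its x, 11 mm high; origin under its handle's middle
- square: steel engineer's square lying flat, 75 mm dark stock along x and a 115 mm blade along y, 14 mm high; origin under the free end of the stock
- brass_strip: flat brass strip 20 x 220 x 5 mm, long along its y; origin under its middle
- oil_tin: green round tin, 56 mm across, 85 mm tall; origin under its middle
- wire_spool: spool of copper wire, 56 mm across, 50 mm tall, standing; origin under its middle
- file: flat file lying with a wooden handle towards its -x, 260 mm long, 24 mm high; origin under where blade meets handle

How it is judged:
On the way, in this order (a step that is already met when the one before it is completed fails the run):
1. the rest sits flush on the shoulder (within 2 mm, within 4 mm of centre, level) with the latch lever still up (above 0.5 rad), and is borne down on it with more than 15 N (z of rest_underside in the frame of post_shoulder between -0.003 and 0.002 m and horizontal distance between rest_underside and post_shoulder below 0.004 m and angle between rest_underside's own z axis and vertical below 0.05 rad and contact force between rest and shoulder above 15 N and value of joint latch above 0.5 rad), for 0.35 s.
2. the latch lever is fully down (below 0.06 rad) and borne down on, so that the rest presses on the shoulder with more than 15 N (value of joint latch below 0.06 rad and contact force between rest and shoulder above 15 N), for 0.35 s.
At the end, for the whole second after the job is handed in: The rest's underside is within 2 mm of the post's shoulder, within 4 mm of its centre, tilted less than 0.05 rad, at rest, and the latch lever is down (below 0.06 rad) (z of rest_underside in the frame of post_shoulder between -0.003 and 0.002 m and horizontal distance between rest_underside and post_shoulder below 0.004 m and angle between rest_underside's own z axis and vertical below 0.05 rad and value of joint latch below 0.06 rad and linear speed of rest below 0.01 m/s); the robot touches nothing.
It fails at once if the rest is pressed onto the shoulder with more than 42 N (contact force between rest and shoulder above 42 N).
It fails at once if the latch lever goes down (below 0.3 rad) before the rest is home (value of joint latch below 0.3 rad and z of rest_underside in the frame of post_shoulder above 0.006 m).
It fails at once if any of the other loose things is moved more than 30 mm (distance of any of tap_wrench, scriber, square, brass_strip, oil_tin, wire_spool, file from where it was at the start of the episode above 0.03 m).
It also fails if it takes over 72 s, if anything falls off the work surface, if the arm or the gripper's body presses on something with over 40 N, if the wrist force passes 120 N, or if a joint passes its speed limit or range.

## Working session

There is one attempt and no reset: what is moved stays moved. The work goes in short steps, Python scripts to look and compute and a shell command to move; the robot and the scene stay as the last step left them, time stands still between calls to the robot, and variables do not carry over. Pictures are saved under pics/ and viewed, and the job is handed in when it is done.

```bash
ls; mkdir -p pics
cat > h.py <<'E'
import numpy as np, cv2
from station import status, viewer, job
def save(p,name): cv2.imwrite('pics/'+name, p['img'][:,:,::-1])
def world(p):
    K=p['intrinsics'];z=p['range_z'];v,u=np.mgrid[0:480,0:640]
    c=np.stack([(u-K[0,2])*z/K[0,0],(v-K[1,2])*z/K[1,1],z],-1)
    if 'R' in p: return (c-p['t'])@p['R'], z>0
    return c, z>0
E
python3 - <<'E'
from h import *
s=status.sense();print(s)
for n in ['scene','top','wrist']:
    p=viewer.get_image(n);save(p,n+'0.png')
    if n!='wrist':
        for t in ['rest','post','latch_push','rest_centre','rest_underside','post_ball','post_shoulder']:
            try:
                print(n,t,'rec',[(np.round(d['xyz'],3),round(d['p'],2)) for d in viewer.recognise(p,t)[:2]])
            except Exception as e: print(n,t,e)
            try: print(n,t,'tip',[(np.round(d['xyz'],3),round(d['p'],2)) for d in viewer.tip_of(p,t)[:2]])
            except Exception as e: print(n,t,e)
E
```

```text
pics
{'time_s': 0.0, 'joint_pos': array([ 1.27641964,  0.33288841, -0.06467221,  1.46096304,  0.02161256,
        1.34988707, -0.08851247]), 'joint_velocities': array([ 4.05713411e-04, -1.39144355e-03,  1.22216959e-03, -3.81837372e-04,
        8.13481652e-05, -5.33136996e-04,  9.16634714e-04]), 'joint_torque': array([-9.56452436e-05, -6.23257470e+01,  2.42417562e-02, -3.89893055e+01,
       -6.14387915e-02,  3.98320402e-02,  1.47364744e-04]), 'ee_pos': array([ 0.16763403, -0.60165584,  0.1983332 ]), 'orientation': array([-7.11076344e-04,  9.90782102e-01,  1.35463283e-01, -1.41944593e-04]), 'wrist_force': array([ 0.69272117,  0.85458334, -0.16457394]), 'torque': array([-0.01329482,  0.01181245, -0.0010179 ]), 'grip_width': 0.08721561616456817}
scene rest rec [(array([ 0.544, -0.16 ,  0.043]), 0.61)]
scene rest tip [(array([ 0.518, -0.173,  0.002]), 0.6), (array([ 0.772,  0.037, -0.001]), 0.15)]
scene post rec [(array([0.522, 0.139, 0.025]), 0.75)]
scene post tip [(array([0.511, 0.123, 0.003]), 0.91)]
scene latch_push rec [(array([ 0.528, -0.168,  0.075]), 0.44)]
scene latch_push tip [
[... 994 characters left out ...]
0.002]), 0.55)]
top rest_centre rec [(array([ 0.546, -0.165,  0.042]), 0.94)]
top rest_centre tip [(array([ 0.518, -0.173,  0.025]), 0.74), (array([0.508, 0.128, 0.08 ]), 0.4)]
top rest_underside rec [(array([ 0.546, -0.166,  0.042]), 0.6), (array([0.509, 0.121, 0.053]), 0.47)]
top rest_underside tip [(array([ 0.524, -0.172,  0.002]), 0.87)]
top post_ball rec [(array([0.507, 0.119, 0.056]), 0.83)]
top post_ball tip [(array([0.508, 0.126, 0.075]), 0.59), (array([ 0.518, -0.174,  0.002]), 0.38)]
top post_shoulder rec [(array([0.504, 0.116, 0.055]), 0.7), (array([ 0.547, -0.163,  0.04 ]), 0.2)]
top post_shoulder tip [(array([0.505, 0.124, 0.056]), 0.97), (array([ 0.46 ,  0.379, -0.002]), 0.16)]
```

View pics/scene0.png

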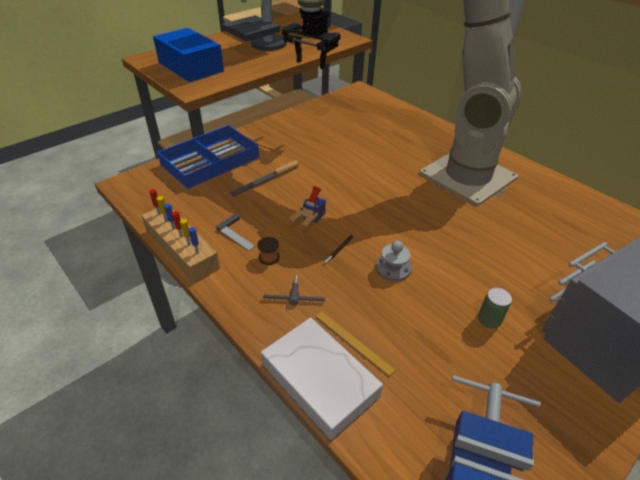

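View pics/top0.png

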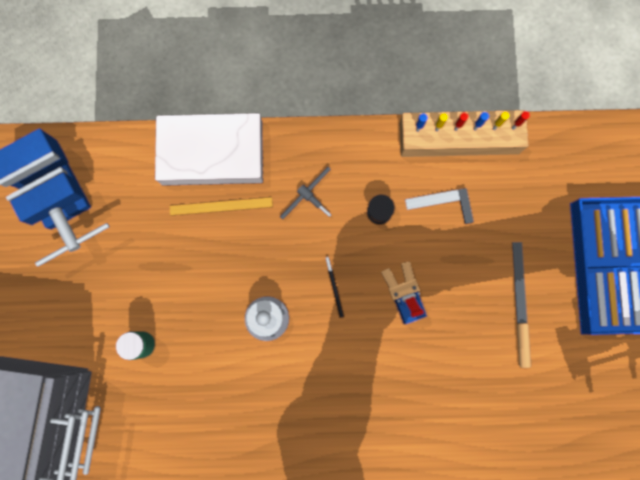

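Run:
```python
from h import *
p=viewer.get_image('top');W,ok=world(p)
img=p['img'].astype(int)
print(p['intrinsics'],p['t'],p['R'])
# blue mask
b=ok&(img[...,2]>img[...,0]+40)&(img[...,2]>img[...,1]+15)
b&=(abs(W[...,0]-.54)<.1)&(abs(W[...,1]+.17)<.1)
P=W[b];print(len(P),np.percentile(P[:,2],[5,25,50,75,95]))
T=P[abs(P[:,2]-.05)<.006]
print('blue top',len(T),T.mean(0))
if len(T)>20:
    r=cv2.minAreaRect((T[:,:2]*1000).astype(np.float32));print(r)
r_=ok&(img[...,0]>img[...,1]+60)&(img[...,0]>img[...,2]+60)&(abs(W[...,0]-.54)<.1)&(abs(W[...,1]+.17)<.1)
P=W[r_];print('red',len(P),P.mean(0),cv2.minAreaRect((P[:,:2]*1000).astype(np.float32)),np.percentile(P[:,2],[2,50,98]))
m=ok&(abs(W[...,0]-.53)<.12)&(abs(W[...,1]+.17)<.12)&(abs(W[...,2]-.041)<.005)
P=W[m];print('prong level',len(P),cv2.minAreaRect((P[:,:2]*1000).astype(np.float32)))
# shoulder + ball
m=ok&(abs(W[...,0]-.508)<.06)&(abs(W[...,1]-.124)<.06)
S=W[m&(abs(W[...,2]-.056)<.004)];print('shoulder',len(S),cv2.minEnclosingCircle((S[:,:2]*1000).astype(np.float32)))
B=W[m&(W[...,2]>.082)];print('ball',len(B),B.mean(0),B[:,2].max())
from scipy.optimize import least_squares
f=lambda q:np.linalg.norm(B-q,axis=1)-.015
print(least_squares(f,[.508,.124,.08]).x)
# top view crop
c=p['img'];cv2.imwrite('pics/crop0.png',c[:,:,::-1])
```

```text
[[590.76833844   0.         325.12998681]
 [  0.         590.76833844 241.43573961]
 [  0.           0.           1.        ]] [0.012123   0.65930646 1.16839955] [[-2.32524710e-02 -9.99725121e-01 -3.00098543e-03]
 [-9.89786714e-01  2.34434155e-02 -1.40615315e-01]
 [ 1.40647016e-01 -2.99318022e-04 -9.90059759e-01]]
255 [0.03915895 0.04825422 0.050421   0.05260057 0.06404698]
blue top 201 [ 0.5106697  -0.16851128  0.05012556]
((516.181884765625, -174.80410766601562), (43.09912872314453, 42.99523162841797), 18.368648529052734)
red 2856 [ 0.48571967 -0.20581167  0.00499604] ((500.2870178222656, -190.18536376953125), (120.49069213867188, 159.67384338378906), 0.04505368694663048) [-0.0049156   0.00028823  0.08867614]
prong level 695 ((553.5965576171875, -166.13632202148438), (116.07719421386719, 61.428367614746094), 21.129499435424805)
shoulder 760 ((506.2367858886719, 121.9443359375), 35.86729431152344)
ball 174 [0.50577159 0.12103055 0.09049607] 0.10034162151175935
[0.5063856  0.12211931 0.08035727]
```

The top view shows the rest at about px (407,295), with its prongs pointing up the image (world +x, yaw about 18–20°) and the red lever raised. The post is at px (266,318), and the depth fits put its axis at about (0.506, 0.122). The scriber at px (335,285) lies between the two. I'll move above the rest.

```bash
python3 -m handwheel '[{"delta_pos":[36,-25,-5],"dr":[0,0,0],"fingers":87},{"delta_pos":[36,-25,-5],"dr":[0,0,0],"fingers":87},{"delta_pos":[36,-25,-5],"dr":[0,0,0],"fingers":87},{"delta_pos":[36,-25,-5],"dr":[0,0,0],"fingers":87},{"delta_pos":[36,-25,-5],"dr":[0,0,0],"fingers":87},{"delta_pos":[36,-25,-5],"dr":[0,0,0],"fingers":87},{"delta_pos":[36,-25,0],"dr":[0,0,0],"fingers":87},{"delta_pos":[36,-25,0],"dr":[0,0,0],"fingers":87},{"delta_pos":[36,-25,0],"dr":[0,0,0],"fingers":87},{"delta_pos":[36,-25,0],"dr":[0,0,0],"fingers":87},{"delta_pos":[36,-25,0],"dr":[0,0,0],"fingers":87},{"delta_pos":[0,0,0],"dr":[0,0,0],"fingers":87}]'
cat >> h.py <<'E'
from scipy.spatial.transform import Rotation as Ro
def tool():
    s=status.sense();q=s['orientation'];return Ro.from_quat([q[1],q[2],q[3],q[0]]).as_matrix(),s['ee_pos'],s
def wristworld():
    R,t,s=tool();p=viewer.get_image('wrist');c,ok=world(p);M=p['mount']
    return p,(c@M[:3,:3].T+M[:3,3])@R.T+t,ok
E
python3 - <<'E'
from h import *
R,t,s=tool();print(R.round(3),t.round(4),s['wrist_force'])
p,W,ok=wristworld();save(p,'w1.png');print(p['mount'])
for k in ['rest','latch_push','rest_centre','rest_underside']:
    print(k,[(np.round(d['xyz'],3),round(d['p'],2)) for d in viewer.tip_of(p,k)[:2]])
E
```

```text
time_s: 2.8
ee_pos: [0.479, -0.2247, 0.2294]
orientation: [-0.001, 0.99, 0.14, 0.001]
wrist_force: [0.0, -0.7, 0.0]
grip_width: 0.0867
[[ 0.961  0.277  0.002]
 [ 0.277 -0.961  0.002]
 [ 0.002 -0.001 -1.   ]] [ 0.479  -0.2247  0.2294] [ 0.03212123 -0.67072575  0.02149066]
[[-3.33986690e-04 -9.70560963e-01 -2.40855362e-01  6.41546674e-02]
 [ 9.99999928e-01 -2.80717631e-04 -2.55477359e-04  3.64748184e-04]
 [ 1.80344005e-04 -2.40855430e-01  9.70560987e-01 -1.87161566e-01]
 [ 0.00000000e+00  0.00000000e+00  0.00000000e+00  1.00000000e+00]]
rest [(array([ 0.525, -0.172,  0.005]), 0.62)]
latch_push [(array([ 0.527, -0.175,  0.076]), 0.71)]
rest_centre [(array([ 0.525, -0.177,  0.024]), 0.81)]
rest_underside [(array([ 0.558, -0.018, -0.   ]), 0.48)]
```

View pics/w1.png

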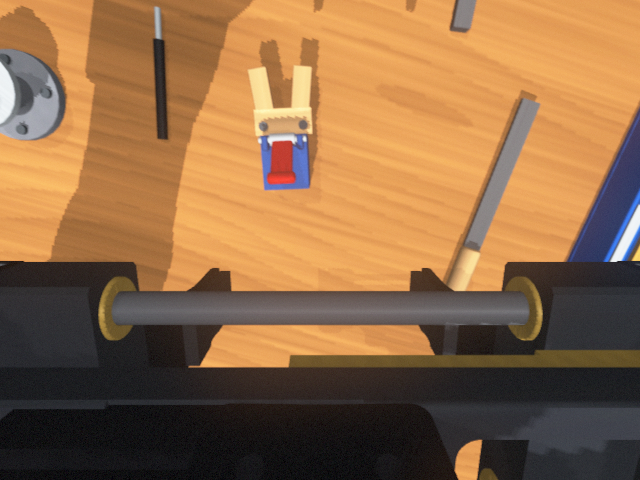

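The wrist view shows the rest nearly aligned with the tool: blue block at px (285,165), lever at (282,162), prongs up. I'll measure its yaw and centre from the depth.

Run:
```python
from h import *
R,t,s=tool()
p,W,ok=wristworld()
near=ok&(abs(W[...,0]-.54)<.1)&(abs(W[...,1]+.165)<.08)
L=lambda m:(W[m][:,:2]*1000).astype(np.float32)
m=near&(W[...,2]>.02)&(W[...,2]<.11); print('all',m.sum(),cv2.minAreaRect(L(m)))
img=p['img'].astype(int)
# block slab near the top: z 0.046..0.056
b=near&(abs(W[...,2]-.05)<.005)&(img[...,2]>img[...,0]+25)
print('bluetop',b.sum(),W[b].mean(0),cv2.minAreaRect(L(b)))
w=near&(abs(W[...,2]-.041)<.004)&(img[...,0]>img[...,2]+20); print('wood',w.sum(),W[w][:,2].mean(),cv2.minAreaRect(L(w)))
r=near&(W[...,2]>.055)&(W[...,2]<.11)&(img[...,0]>1.8*img[...,1]); print('red',r.sum(),cv2.minAreaRect(L(r)),W[r][:,2].max())
c=W[r];d=c[:,:2]-c[:,:2].mean(0);u,S,V=np.linalg.svd(d,full_matrices=False);print(V[0],np.degrees(np.arctan2(V[0,1],V[0,0])))
# full block rect: rows of each plane in candidate yaw
for y in [14,16,17,18,19,20,21,22]:
    a=np.radians(y);ex=np.array([np.cos(a),np.sin(a)]);ey=np.array([-ex[1],ex[0]])
    for nm,mm in [('all',m),('b',b),('w',w)]:
        P=W[mm][:,:2]*1000;q=P@ey;qx=P@ex
        print(y,nm,'wid %.1f'%(np.percentile(q,99)-np.percentile(q,1)),'midy %.1f'%((np.percentile(q,99)+np.percentile(q,1))/2),'x %.1f %.1f'%(np.percentile(qx,1),np.percentile(qx,99)),end=' | ')
    print()
```

```text
all 5804 ((551.9641723632812, -165.06423950195312), (118.38871765136719, 61.966983795166016), 18.539609909057617)
bluetop 1040 [ 0.5161469  -0.18151493  0.0516162 ] ((521.5362548828125, -174.9947967529297), (53.418975830078125, 46.09158706665039), 18.475200653076172)
wood 2948 0.04254627745021029 ((552.742919921875, -162.72824096679688), (116.59136962890625, 61.24971008300781), 16.7542724609375)
red 971 ((522.9158325195312, -175.27157592773438), (38.520748138427734, 24.56401824951172), 15.388175964355469) 0.09808543605828726
[-0.94735295 -0.32019117] -161.32551379756512
14 all wid 58.2 midy -291.2 x 437.9 553.2 | 14 b wid 47.0 midy -296.5 x 436.6 484.0 | 14 w wid 59.9 midy -291.0 x 491.4 554.3 | 
16 all wid 57.5 midy -309.6 x 427.3 542.2 | 16 b wid 46.4 midy -312.3 x 426.4 472.7 | 16 w wid 58.8 midy -309.1 x 481.3 543.1 | 
17 all wid 57.1 midy -318.5 x 421.7 536.7 | 17 b wid 45.9 midy -320.0 x 421.1 466.9 | 17 w wid 58.5 midy -318.2 x 475.8 537.5 | 
18 all wid 57.1 midy -327.3 x 416.0 531.0 | 18 b wid 45.6 midy -327.7 x 415.4 460.9 | 18 w wid 58.1 midy -327.1 x 470.2 531.7 | 
19 all wid 57.1 midy -336.0 x 410.2 525.3 | 19 b wid 45.6 midy -335.3 x 409.7 454.8 | 19 w wid 58.1 midy -336.0 x 464.4 526.1 | 
20 all wid 57.2 midy -344.6 x 404.3 519.2 | 20 b wid 45.8 midy -342.8 x 403.7 448.6 | 20 w wid 58.5 midy -344.8 x 458.5 520.2 | 
21 all wid 57.4 midy -353.3 x 398.3 513.3 | 21 b wid 46.1 midy -350.2 x 397.5 442.2 | 21 w wid 58.9 midy -353.3 x 452.2 514.3 | 
22 all wid 57.6 midy -361.8 x 392.0 507.3 | 22 b wid 46.6 midy -357.5 x 391.1 435.8 | 22 w wid 59.3 midy -361.9 x 445.7 508.4 |
```

```bash
python3 -m handwheel '[{"delta_pos":[18.2,-11.9,0],"dr":[0,0,0],"fingers":87},{"delta_pos":[18.2,-11.9,0],"dr":[0,0,0],"fingers":87},{"delta_pos":[18.2,-12,0],"dr":[0,0,0],"fingers":87},{"delta_pos":[0,0,0],"dr":[0,0,-0.04],"fingers":87},{"delta_pos":[0,0,20],"dr":[0,0,0],"fingers":87},{"delta_pos":[0,0,20],"dr":[0,0,0],"fingers":87},{"delta_pos":[0,0,0],"dr":[0,0,0],"fingers":87},{"delta_pos":[0,0,0],"dr":[0,0,0],"fingers":87}]'
python3 - <<'E'
from h import *
R,t,s=tool();print(R.round(4),t.round(4),s['wrist_force'])
d=np.array([.5215,-.1752,.046])-t;print('tool delta mm',(R.T@d*1000).round(1),'yaw',np.degrees(np.arctan2(R[1,0],R[0,0])))
p,W,ok=wristworld();save(p,'w2.png')
E
```

```text
time_s: 3.9
ee_pos: [0.5181, -0.1825, 0.1896]
orientation: [0.0, 0.988, 0.155, -0.0]
wrist_force: [1.0, 0.8, -0.2]
grip_width: 0.0871
[[ 9.522e-01  3.055e-01 -2.000e-04]
 [ 3.055e-01 -9.522e-01 -1.000e-04]
 [-2.000e-04  1.000e-04 -1.000e+00]] [ 0.5181 -0.1825  0.1896] [ 0.99254767  0.77481366 -0.18329644]
tool delta mm [  5.5  -5.9 143.6] yaw 17.79093313899721
```

View pics/w2.png

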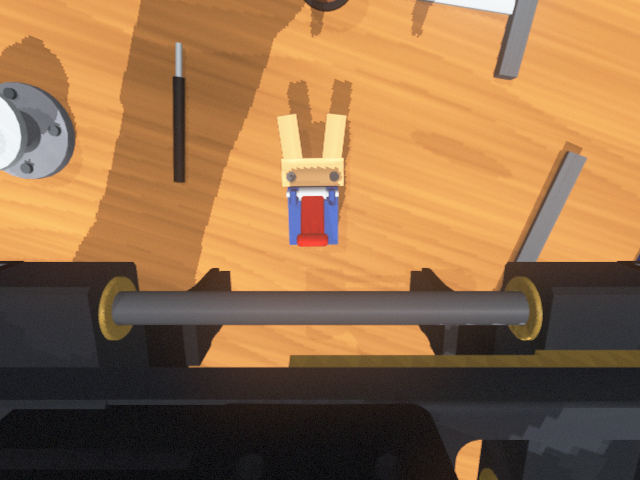

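The rest is centred and aligned at px (315,190), between the jaws. I'll correct the offset and go down in part.

```bash
python3 -m handwheel '[{"delta_pos":[5.5,-5.9,0],"dr":[0,0,-0.01],"fingers":87},{"delta_pos":[0,0,20],"dr":[0,0,0],"fingers":87},{"delta_pos":[0,0,20],"dr":[0,0,0],"fingers":87},{"delta_pos":[0,0,20],"dr":[0,0,0],"fingers":87},{"delta_pos":[0,0,0],"dr":[0,0,0],"fingers":87},{"delta_pos":[0,0,0],"dr":[0,0,0],"fingers":87}]'
python3 - <<'E'
from h import *
R,t,s=tool();print(t.round(4),s['wrist_force'].round(1))
d=np.array([.5215,-.1752,.046])-t;print('tool delta mm',(R.T@d*1000).round(1),'yaw',np.degrees(np.arctan2(R[1,0],R[0,0])))
p,W,ok=wristworld();save(p,'w3.png')
near=ok&(abs(W[...,0]-.54)<.1)&(abs(W[...,1]+.165)<.08)
L=lambda m:(W[m][:,:2]*1000).astype(np.float32)
img=p['img'].astype(int)
b=near&(abs(W[...,2]-.05)<.005)&(img[...,2]>img[...,0]+25)
print('bluetop',b.sum(),W[b].mean(0),cv2.minAreaRect(L(b)))
r=near&(W[...,2]>.055)&(W[...,2]<.12)&(img[...,0]>1.8*img[...,1]); print('red',r.sum(),cv2.minAreaRect(L(r)),np.percentile(W[r][:,2],[95,99,100]))
E
```

```text
time_s: 4.55
ee_pos: [0.5224, -0.1741, 0.1302]
orientation: [0.0, 0.987, 0.16, 0.0]
wrist_force: [0.1, -0.2, 0.3]
grip_width: 0.0868
[ 0.5224 -0.1741  0.1302] [ 0.1 -0.2  0.3]
tool delta mm [-1.2  0.7 84.2] yaw 18.46840536441057
bluetop 1452 [ 0.51783109 -0.17587582  0.0516657 ] ((521.4737548828125, -174.74913024902344), (53.78754806518555, 45.8794059753418), 18.444671630859375)
red 1896 ((523.1881103515625, -173.93545532226562), (37.662071228027344, 25.377395629882812), 18.999080657958984) [0.09658603 0.09741593 0.09800252]
```

View pics/w3.png

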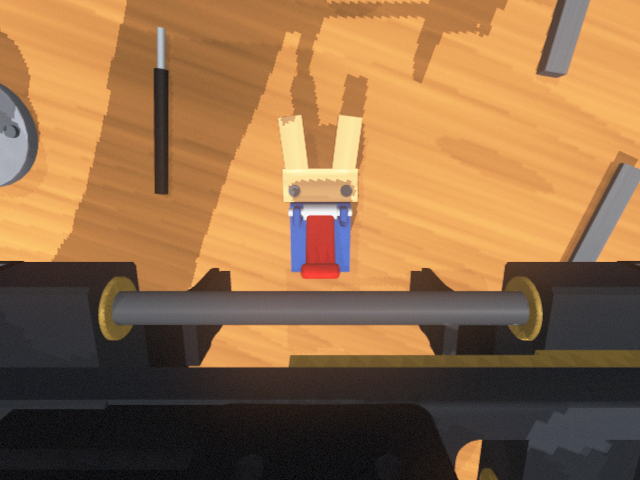

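The blue block, about px (320,240), is centred between the jaws. The lever tip is at about 0.096 m, so TCP z = 0.045 leaves about 5 mm under the gripper body. I'll go down and grip at 60 N.

```bash
python3 -m handwheel '[{"delta_pos":[-1,0.7,20],"dr":[0,0,0],"fingers":87},{"delta_pos":[0,0,20],"dr":[0,0,0],"fingers":87},{"delta_pos":[0,0,20],"dr":[0,0,0],"fingers":87},{"delta_pos":[0,0,15],"dr":[0,0,0],"fingers":87},{"delta_pos":[0,0,10],"dr":[0,0,0],"fingers":87},{"delta_pos":[0,0,0],"dr":[0,0,0],"fingers":87},{"delta_pos":[0,0,0],"dr":[0,0,0],"fingers":87}]'
python3 - <<'E'
from h import *
R,t,s=tool();print(t.round(4),s['wrist_force'].round(1))
d=np.array([.5215,-.175,.045])-t;print('tool delta mm',(R.T@d*1000).round(1))
p,W,ok=wristworld();save(p,'w4.png')
E
```

```text
time_s: 5.3
ee_pos: [0.5217, -0.1755, 0.0449]
orientation: [0.0, 0.987, 0.16, 0.0]
wrist_force: [0.2, -0.0, -0.1]
grip_width: 0.0871
[ 0.5217 -0.1755  0.0449] [ 0.2 -0.  -0.1]
tool delta mm [-0.  -0.5 -0.1]
```

View pics/w4.png

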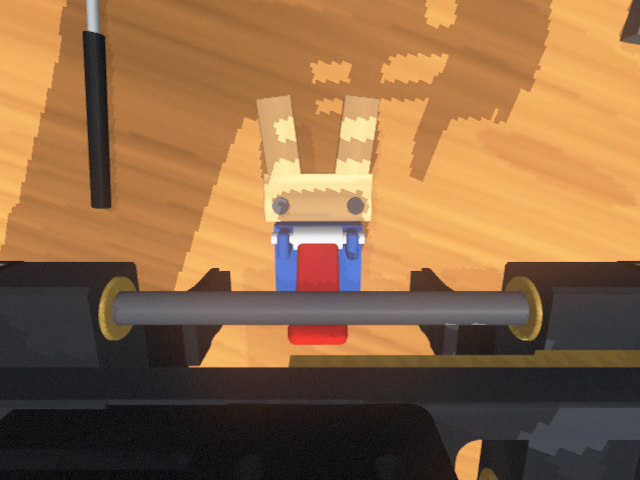

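```bash
python3 -m handwheel '[{"delta_pos":[0,0,0],"dr":[0,0,0],"fingers":50},{"delta_pos":[0,0,0],"dr":[0,0,0],"fingers":40},{"delta_pos":[0,0,0],"dr":[0,0,0],"fingers":40},{"delta_pos":[0,0,0],"dr":[0,0,0],"fingers":40},{"delta_pos":[0,0,0],"dr":[0,0,0],"fingers":40},{"delta_pos":[0,0,0],"dr":[0,0,0],"fingers":40},{"delta_pos":[0,0,0],"dr":[0,0,0],"fingers":40}]' 60
python3 -c "
from h import *
R,t,s=tool();print(t.round(4),s['wrist_force'].round(2),s['torque'].round(2),s['grip_width'])"
```

```text
time_s: 6.05
ee_pos: [0.5211, -0.1754, 0.0441]
orientation: [0.0, 0.987, 0.16, -0.0]
wrist_force: [-1.7, 0.7, -0.5]
grip_width: 0.0429
[ 0.5211 -0.1754  0.0441] [-1.68  0.68 -0.52] [-0.06  0.05  0.02] 0.04286748873643955
```

```bash
python3 -m handwheel '[{"delta_pos":[0,0,-5],"dr":[0,0,0],"fingers":40},{"delta_pos":[0,0,-10],"dr":[0,0,0],"fingers":40},{"delta_pos":[0,0,-20],"dr":[0,0,0],"fingers":40},{"delta_pos":[0,0,-25],"dr":[0,0,0],"fingers":40},{"delta_pos":[0,0,-25],"dr":[0,0,0],"fingers":40},{"delta_pos":[0,0,-25],"dr":[0,0,0],"fingers":40},{"delta_pos":[0,0,-20],"dr":[0,0,0],"fingers":40},{"delta_pos":[0,0,0],"dr":[0,0,0],"fingers":40},{"delta_pos":[0,0,0],"dr":[0,0,0],"fingers":40}]' 60
python3 - <<'E'
from h import *
R,t,s=tool();print(t.round(4),s['wrist_force'].round(2),s['torque'].round(2),s['grip_width'])
p,W,ok=wristworld();save(p,'w5.png')
E
```

```text
time_s: 6.95
ee_pos: [0.5213, -0.1754, 0.1747]
orientation: [0.0, 0.987, 0.16, 0.0]
wrist_force: [-1.2, -0.7, -1.2]
grip_width: 0.0402
[ 0.5213 -0.1754  0.1747] [-1.17 -0.7  -1.17] [ 0.01 -0.02  0.01] 0.0401540153813435
```

View pics/w5.png

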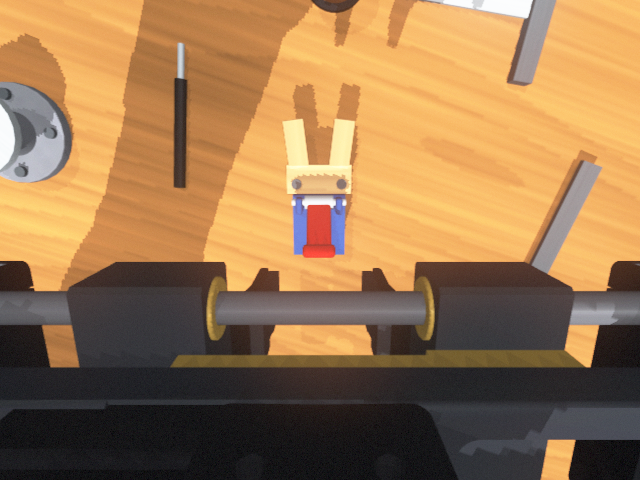

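The rest stayed on the bench at px (320,205), and the fingers closed to the commanded 40 mm. Either the grip slipped off or the 40 mm stop limited it. I'll check whether the rest moved.

```bash
cat >> h.py <<'E'
def restfit(p,W,ok,c=(.54,-.165),z=.05,sh=True):
    near=ok&(abs(W[...,0]-c[0])<.1)&(abs(W[...,1]-c[1])<.08)
    L=lambda m:(W[m][:,:2]*1000).astype(np.float32)
    img=p['img'].astype(int)
    b=near&(abs(W[...,2]-z)<.005)&(img[...,2]>img[...,0]+25)
    print('bluetop',b.sum(),W[b].mean(0).round(4),cv2.minAreaRect(L(b)))
    r=near&(W[...,2]>z+.005)&(W[...,2]<z+.07)&(img[...,0]>1.8*img[...,1]); print('red',r.sum(),cv2.minAreaRect(L(r)),np.percentile(W[r][:,2],[5,95,99,100]).round(4))
E
python3 - <<'E'
from h import *
p,W,ok=wristworld();restfit(p,W,ok)
E
python3 -m handwheel '[{"delta_pos":[0,0,0],"dr":[0,0,0],"fingers":87},{"delta_pos":[0,0,0],"dr":[0,0,0],"fingers":87},{"delta_pos":[0,0,0],"dr":[0,0,0],"fingers":87}]'
python3 -m handwheel '[{"delta_pos":[0,0,0],"dr":[0,0,0],"fingers":87},{"delta_pos":[0,0,0],"dr":[0,0,0],"fingers":87}]'
```

```text
bluetop 1081 [ 0.5179 -0.176   0.0517] ((521.3671875, -174.78591918945312), (53.15126037597656, 45.61560821533203), 18.289142608642578)
red 1359 ((522.8017578125, -174.07977294921875), (38.436344146728516, 25.144493103027344), 18.205751419067383) [0.0677 0.0968 0.0975 0.0983]
time_s: 7.35
ee_pos: [0.5209, -0.1753, 0.1737]
orientation: [-0.0, 0.987, 0.16, -0.0]
wrist_force: [0.4, 0.0, -0.2]
grip_width: 0.0566
time_s: 7.55
ee_pos: [0.5211, -0.1754, 0.1741]
orientation: [0.0, 0.987, 0.16, -0.0]
wrist_force: [-0.8, 0.1, -0.1]
grip_width: 0.0722
```

The rest hasn't moved. I'll retry with the fingers commanded fully closed, so that the grip force sets the hold.

```bash
python3 -m handwheel '[{"delta_pos":[0.4,0,15],"dr":[0,0,0],"fingers":87},{"delta_pos":[0,0,20],"dr":[0,0,0],"fingers":87},{"delta_pos":[0,0,25],"dr":[0,0,0],"fingers":87},{"delta_pos":[0,0,25],"dr":[0,0,0],"fingers":87},{"delta_pos":[0,0,20],"dr":[0,0,0],"fingers":87},{"delta_pos":[0,0,15],"dr":[0,0,0],"fingers":87},{"delta_pos":[0,0,10],"dr":[0,0,0],"fingers":87},{"delta_pos":[0,0,0],"dr":[0,0,0],"fingers":87},{"delta_pos":[0,0,0],"dr":[0,0,0],"fingers":87}]'
```

```text
time_s: 8.45
ee_pos: [0.5219, -0.1753, 0.0446]
orientation: [0.0, 0.987, 0.16, 0.0]
wrist_force: [-0.1, -0.4, -0.7]
grip_width: 0.087
```

```bash
python3 -m handwheel '[{"delta_pos":[0,0,0],"dr":[0,0,0],"fingers":0},{"delta_pos":[0,0,0],"dr":[0,0,0],"fingers":0},{"delta_pos":[0,0,0],"dr":[0,0,0],"fingers":0},{"delta_pos":[0,0,0],"dr":[0,0,0],"fingers":0},{"delta_pos":[0,0,0],"dr":[0,0,0],"fingers":0},{"delta_pos":[0,0,0],"dr":[0,0,0],"fingers":0}]' 60
python3 -m handwheel '[{"delta_pos":[0,0,0],"dr":[0,0,0],"fingers":0},{"delta_pos":[0,0,0],"dr":[0,0,0],"fingers":0}]' 60
python3 - <<'E'
from h import *
p=viewer.get_image('wrist');save(p,'w6.png')
p=viewer.get_image('scene');cv2.imwrite('pics/s6.png',cv2.resize(p['img'][100:300,220:480,::-1],None,fx=3,fy=3))
E
```

```text
time_s: 9.05
ee_pos: [0.5215, -0.1753, 0.0442]
orientation: [0.0, 0.987, 0.16, 0.0]
wrist_force: [0.8, -0.5, 0.2]
grip_width: 0.0467
time_s: 9.25
ee_pos: [0.5215, -0.1753, 0.0441]
orientation: [0.0, 0.987, 0.16, -0.0]
wrist_force: [-0.4, 0.6, -0.0]
grip_width: 0.0309
```

View pics/w6.png

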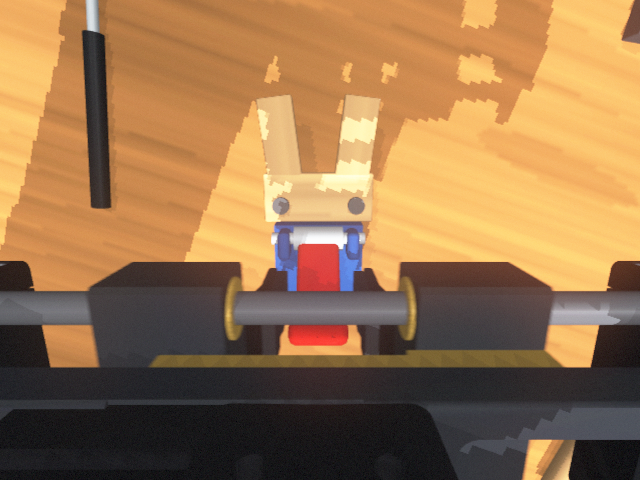

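View pics/s6.png

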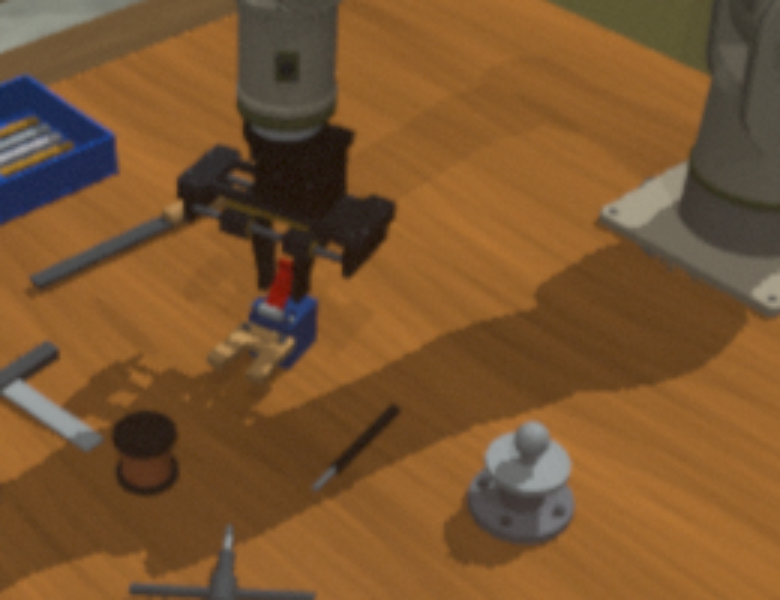

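The fingers closed above or past the block: in the scene view the tips sit at about the block's top. I'll open at once and measure where the fingertips really are.

```bash
python3 -m handwheel '[{"delta_pos":[0,0,0],"dr":[0,0,0],"fingers":87},{"delta_pos":[0,0,0],"dr":[0,0,0],"fingers":87},{"delta_pos":[0,0,0],"dr":[0,0,0],"fingers":87}]' 20
python3 - <<'E'
from h import *
R,t,s=tool();print(t,s['grip_width'],s['wrist_force'].round(1))
p,W,ok=wristworld();save(p,'w7.png');restfit(p,W,ok)
z=p['range_z'];M=p['mount']
T=(W-t)@R*1000
for u in (215,225,240,255,265,275,285,300,320,340,365,375,385,400,420): 
    print(u,[tuple(T[v,u].round(0).astype(int)) if z[v,u]>0 else None for v in (272,285,320,340,350)])
p=viewer.get_image('scene');W,ok=world(p)
img=p['img'].astype(int);m=ok&(abs(W[...,0]-.52)<.06)&(abs(W[...,1]+.175)<.09)&(img.max(-1)<60)&(W[...,2]>.005)&(W[...,2]<.15)
print('dark pts z pct',m.sum(),np.percentile(W[m][:,2],[0,1,5,20]))
q=W[m];q=q[q[:,2]<.08];T=(q-t)@R*1000;i=np.argsort(-T[:,2])[:25];print(T[i].round(0).astype(int).tolist())
E
```

```text
time_s: 9.65
ee_pos: [0.5215, -0.1754, 0.0442]
orientation: [0.0, 0.987, 0.16, 0.0]
wrist_force: [-0.4, -0.0, 0.6]
grip_width: 0.0395
[ 0.52154495 -0.17543902  0.04417332] 0.039491579084541956 [-0.4 -0.   0.6]
bluetop 1727 [ 0.5271 -0.1742  0.0517] ((529.9898071289062, -171.8553009033203), (36.50090408325195, 45.82244873046875), 18.498422622680664)
red 3146 ((523.0610961914062, -174.1947021484375), (38.672569274902344, 25.456016540527344), 17.567691802978516) [0.067  0.0968 0.0974 0.0983]
215 [(np.int64(37), np.int64(-24), np.int64(-108)), (np.int64(35), np.int64(-24), np.int64(-111)), (np.int64(27), np.int64(-23), np.int64(-114)), (np.int64(21), np.int64(-24), np.int64(-112)), (np.int64(19), np.int64(-25), np.int64(-112))]
225 [(np.int64(34), np.int64(-24), np.int64(-100)), (np.int64(32), np.int64(-23), np.int64(-104)), (np.int64(27), np.int64(-22), np.int64(-113)), (np.int64(17), np.int64(-24), np.int64(-104)), (np.int64(14), np.int64(-24), np.int64(-105))]
240 [(np.int64(-16), np.int64(-54), np.int64(42)), (np.int64(-25), np.int64(-55), np.int64(43)), (np.int64(26), np.int64(-18),
[... 2629 characters left out ...]
), np.int64(-89))]
420 [(np.int64(35), np.int64(25), np.int64(-103)), (np.int64(33), np.int64(24), np.int64(-108)), (np.int64(26), np.int64(23), np.int64(-112)), (np.int64(19), np.int64(25), np.int64(-108)), (np.int64(16), np.int64(25), np.int64(-108))]
dark pts z pct 330 [0.00663744 0.01019345 0.02777913 0.07441106]
[[26, -22, 38], [25, -28, 35], [-16, -27, 35], [28, -26, 35], [19, -27, 32], [-10, -27, 31], [8, -24, 30], [23, -26, 30], [-13, -26, 30], [30, -27, 28], [17, -26, 28], [25, -27, 25], [-17, -27, 24], [-18, -26, 21], [-11, -27, 20], [-14, -25, 19], [38, -32, 17], [-15, -27, 16], [0, -29, 15], [2, -27, 15], [46, -33, 14], [-17, -26, 14], [0, -26, 13], [-10, -27, 12], [30, -33, 11]]
```

View pics/w7.png

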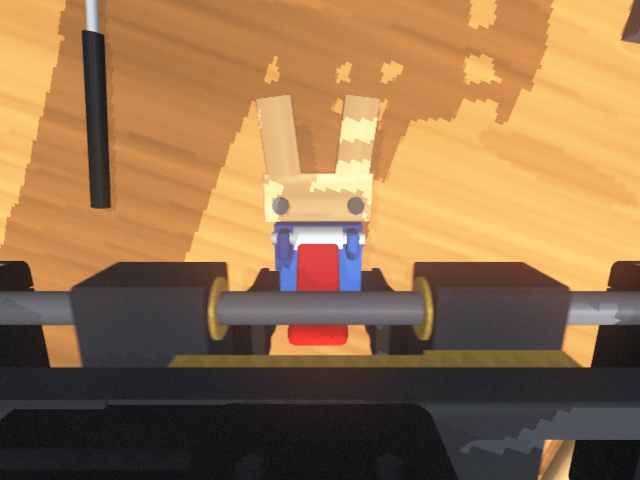

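```bash
python3 -m handwheel '[{"delta_pos":[0,0,0],"dr":[0,0,0],"fingers":87},{"delta_pos":[0,0,0],"dr":[0,0,0],"fingers":87},{"delta_pos":[0,0,0],"dr":[0,0,0],"fingers":87},{"delta_pos":[0,0,0],"dr":[0,0,0],"fingers":87},{"delta_pos":[0,0,0],"dr":[0,0,0],"fingers":87},{"delta_pos":[0,0,0],"dr":[0,0,0],"fingers":87}]' 20
python3 - <<'E'
from h import *
p=viewer.get_image('wrist');M=p['mount'];K=p['intrinsics'];Mi=np.linalg.inv(M)
for z in (14,0,-10,-25,-40,-60,-100):
  for x in (9.5,-9.5):
    c=(Mi@np.array([x/1e3,-.0435,z/1e3,1]))[:3];u=K@c/c[2];print((x,-43.5,z),u[:2].round(0),c[2].round(3))
c,ok=world(p);T=(c@M[:3,:3].T+M[:3,3])*1000
m=ok&(T[...,2]<25)&(T[...,2]>-90)&(abs(T[...,0])<15)&(abs(abs(T[...,1])-45)<15)
q=T[m];v,u=np.nonzero(m);i=np.argsort(-q[:,2])[:12];print(len(q));print([(tuple(q[k].round(0)),u[k],v[k]) for k in i])
R,t,s=tool();print(t,s['grip_width'])
s_=viewer.get_image('scene');W,ok=world(s_);cv2.imwrite('pics/s8.png',cv2.resize(s_['img'][120:260,250:420,::-1],None,fx=4,fy=4))
E
```

```text
time_s: 10.35
ee_pos: [0.5215, -0.1753, 0.0442]
orientation: [0.0, 0.987, 0.16, 0.0]
wrist_force: [0.5, -0.6, 0.0]
grip_width: 0.0859
(9.5, -43.5, 14) [246. 247.] 0.208
(-9.5, -43.5, 14) [247. 278.] 0.213
(9.5, -43.5, 0) [240. 254.] 0.195
(-9.5, -43.5, 0) [242. 286.] 0.199
(9.5, -43.5, -10) [236. 259.] 0.185
(-9.5, -43.5, -10) [238. 293.] 0.19
(9.5, -43.5, -25) [229. 268.] 0.171
(-9.5, -43.5, -25) [231. 305.] 0.175
(9.5, -43.5, -40) [220. 279.] 0.156
(-9.5, -43.5, -40) [223. 319.] 0.161
(9.5, -43.5, -60) [206. 298.] 0.137
(-9.5, -43.5, -60) [210. 342.] 0.141
(9.5, -43.5, -100) [161. 356.] 0.098
(-9.5, -43.5, -100) [168. 414.] 0.102
5027
[((np.float64(7.0), np.float64(-43.0), np.float64(-24.0)), np.int64(231), np.int64(272)), ((np.float64(8.0), np.float64(-47.0), np.float64(-24.0)), np.int64(222), np.int64(271)), ((np.float64(2.0), np.float64(-43.0), np.float64(-24.0)), np.int64(232), np.int64(282)), ((np.float64(6.0), np.float64(-43.0), np.float64(-25.0)), np.int64(231), np.int64(274)), ((np.float64(7.0), np.float64(44.0), np.float64(-25.0)), np.int64(410), np.int64(272)), ((np.float64(8.0), np.float64(-45.0), np.float64(-25.0)), np.int64(226), np.int64(271)), ((np.float64(10.0), np.float64(-49.0), np.float64(-25.0)), np.int64(218), np.int64(268)), ((np.float64(8.0), np.float64(-44.0), np.float64(-25.0)), np.int64(229), np.int64(271)), ((np.float64(8.0), np.float64(45.0), np.float64(-25.0)), np.int64(413), np.int64(271)), ((np.float64(7.0), np.float64(-43.0), np.float64(-25.0)), np.int64(231), np.int64(273)), ((np.float64(8.0), np.float64(-44.0), np.float64(-25.0)), np.int64(228), np.int64(271)), ((np.float64(8.0), np.float64(46.0), np.float64(-25.0)), np.int64(414), np.int64(271))]
[ 0.52152244 -0.17529499  0.04414967] 0.08619547965041795
```

View pics/s8.png

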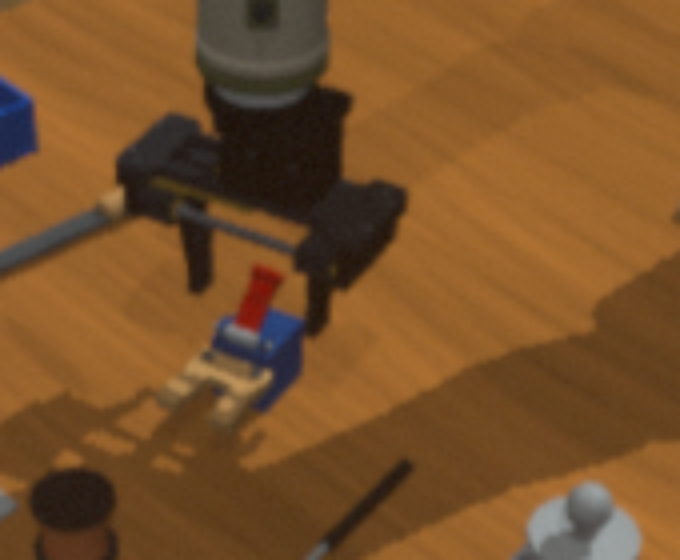

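The wrist depth puts the real fingertips 24–25 mm *behind* the reported TCP, not 14 mm ahead as specified. The scene view agrees, with the tips above the block top. So the tool frame is about 38 mm off along z, and I should treat the fingertip height as ee_z + 0.0245. I'll go lower in steps and check.

```bash
python3 -m handwheel '[{"delta_pos":[0,0,7],"dr":[0,0,0],"fingers":87},{"delta_pos":[0,0,8],"dr":[0,0,0],"fingers":87},{"delta_pos":[0,0,5],"dr":[0,0,0],"fingers":87},{"delta_pos":[0,0,0],"dr":[0,0,0],"fingers":87},{"delta_pos":[0,0,0],"dr":[0,0,0],"fingers":87}]'
python3 - <<'E'
from h import *
R,t,s=tool()
p,W,ok=wristworld();save(p,'w9.png');T=(W-t)@R*1000
m=ok&(T[...,2]<25)&(T[...,2]>-90)&(abs(T[...,0])<15)&(abs(abs(T[...,1])-47)<12);print('tip z tool',np.sort(T[m][:,2])[-30:].round(0)[::5])
# sight the fingertip with the scene camera: where would it project
s_=viewer.get_image('scene');K=s_['intrinsics'];im=s_['img'].copy()
for y in (-.05,.05):
  for z,col in ((.014,(255,0,255)),(-.0245,(0,255,0))):
    X=t+R@np.array([0,y,z]);c=s_['R']@X+s_['t'];u=(K@c/c[2])[:2];print(y,z,u.round(1));cv2.circle(im,tuple(int(round(a)) for a in u),1,col,-1)
cv2.imwrite('pics/s9.png',cv2.resize(im[120:260,250:420,::-1],None,fx=4,fy=4,interpolation=cv2.INTER_NEAREST))
E
```

```text
time_s: 10.95
ee_pos: [0.5214, -0.1752, 0.024]
orientation: [-0.0, 0.987, 0.16, -0.0]
wrist_force: [0.0, 0.1, 0.9]
grip_width: 0.0869
tip z tool [24. 24. 24. 24. 24. 24.]
-0.05 0.014 [328.1 217.4]
-0.05 -0.0245 [328.6 207. ]
0.05 0.014 [298.8 206.2]
0.05 -0.0245 [298.6 195.9]
```

View pics/s9.png

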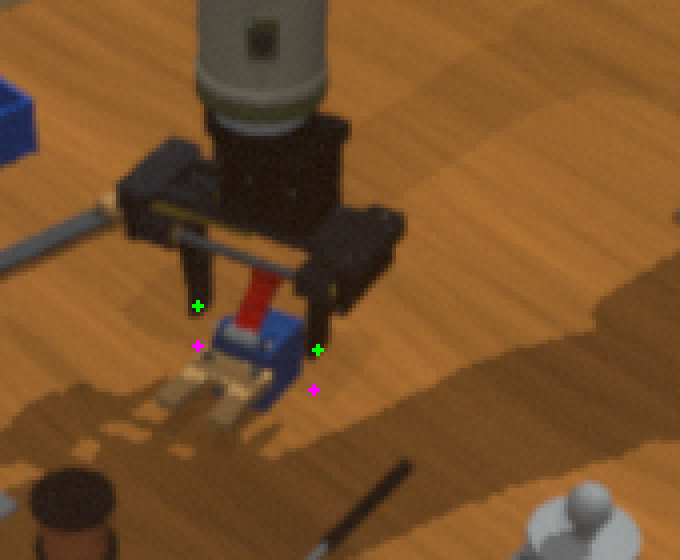

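The scene view confirms it: the green marks, at −24.5 mm, lie at the finger ends, while the magenta marks from the specification hang below them. I'll go down 17 mm more and grip.

```bash
python3 -m handwheel '[{"delta_pos":[0,0,6],"dr":[0,0,0],"fingers":87},{"delta_pos":[0,0,6],"dr":[0,0,0],"fingers":87},{"delta_pos":[0,0,4],"dr":[0,0,0],"fingers":87},{"delta_pos":[0,0,0],"dr":[0,0,0],"fingers":87},{"delta_pos":[0,0,0],"dr":[0,0,0],"fingers":87}]'
python3 -m handwheel '[{"delta_pos":[0,0,0],"dr":[0,0,0],"fingers":0},{"delta_pos":[0,0,0],"dr":[0,0,0],"fingers":0},{"delta_pos":[0,0,0],"dr":[0,0,0],"fingers":0},{"delta_pos":[0,0,0],"dr":[0,0,0],"fingers":0},{"delta_pos":[0,0,0],"dr":[0,0,0],"fingers":0},{"delta_pos":[0,0,0],"dr":[0,0,0],"fingers":0},{"delta_pos":[0,0,0],"dr":[0,0,0],"fingers":0},{"delta_pos":[0,0,0],"dr":[0,0,0],"fingers":0}]' 60
python3 - <<'E'
from h import *
R,t,s=tool();print(t.round(4),s['wrist_force'].round(2),s['torque'].round(2),s['grip_width'])
p,W,ok=wristworld();save(p,'w10.png');restfit(p,W,ok)
E
```

```text
time_s: 11.55
ee_pos: [0.5215, -0.1752, 0.008]
orientation: [-0.0, 0.987, 0.16, -0.0]
wrist_force: [-0.1, -0.2, -0.4]
grip_width: 0.0868
time_s: 12.35
ee_pos: [0.5215, -0.175, 0.0082]
orientation: [-0.0, 0.987, 0.16, -0.0]
wrist_force: [0.0, 1.0, 0.9]
grip_width: 0.0454
[ 0.5215 -0.175   0.0082] [0.02 0.99 0.9 ] [ 0.3   0.15 -0.07] 0.04537730793299356
bluetop 2422 [ 0.5196 -0.1759  0.0517] ((522.5316162109375, -175.00051879882812), (53.30915832519531, 45.97460174560547), 18.2808895111084)
red 3004 ((531.4601440429688, -175.56454467773438), (27.301240921020508, 162.60333251953125), 28.204082489013672) [0.0663 0.0879 0.1098 0.1173]
```

View pics/w10.png

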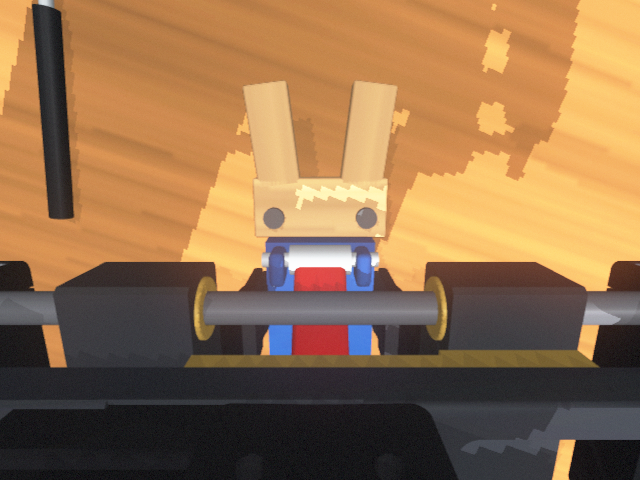

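The grip now stops on the block at 45.4 mm, centred and aligned. I'll lift.

```bash
python3 -m handwheel '[{"delta_pos":[0,0,-4],"dr":[0,0,0],"fingers":0},{"delta_pos":[0,0,-10],"dr":[0,0,0],"fingers":0},{"delta_pos":[0,0,-20],"dr":[0,0,0],"fingers":0},{"delta_pos":[0,0,-25],"dr":[0,0,0],"fingers":0},{"delta_pos":[0,0,-25],"dr":[0,0,0],"fingers":0},{"delta_pos":[0,0,-25],"dr":[0,0,0],"fingers":0},{"delta_pos":[0,0,-20],"dr":[0,0,0],"fingers":0},{"delta_pos":[0,0,-10],"dr":[0,0,0],"fingers":0},{"delta_pos":[0,0,0],"dr":[0,0,0],"fingers":0},{"delta_pos":[0,0,0],"dr":[0,0,0],"fingers":0}]' 60
python3 - <<'E'
from h import *
R,t,s=tool();print(t.round(4),s['wrist_force'].round(2),s['torque'].round(2),s['grip_width'])
p,W,ok=wristworld();save(p,'w11.png');restfit(p,W,ok,z=.19)
T=(W-t)@R*1000
img=p['img'].astype(int);b=ok&(img[...,2]>img[...,0]+25)&(abs(T[...,0])<40)&(abs(T[...,1])<30)&(abs(T[...,2]+43)<8);print('block in tool',T[b].mean(0).round(1),cv2.minAreaRect(T[b][:,:2].astype(np.float32)))
# post via scene+top
for n in ('top','scene'):
    q=viewer.get_image(n)
    for k in ('post_ball','post_shoulder'): print(n,k,[(np.round(d['xyz'],4),round(d['p'],2)) for d in viewer.tip_of(q,k)[:1]])
E
```

```text
time_s: 13.4
ee_pos: [0.5209, -0.1752, 0.1463]
orientation: [-0.0, 0.987, 0.16, -0.001]
wrist_force: [-0.5, -1.0, -4.9]
grip_width: 0.0455
[ 0.5209 -0.1752  0.1463] [-0.52 -1.   -4.92] [ 0.    0.08 -0.01] 0.04551366481070006
bluetop 2428 [ 0.519  -0.176   0.1898] ((521.7700805664062, -175.25582885742188), (53.69110107421875, 46.15959548950195), 18.306686401367188)
red 2912 ((535.0472412109375, -170.19454956054688), (38.04399871826172, 159.7232208251953), 16.70321273803711) [0.2043 0.2254 0.2454 0.2539]
block in tool [ -2.    0.  -43.5] ((0.7461605072021484, 0.2590465545654297), (53.68868637084961, 46.15847396850586), 0.1262286752462387)
top post_ball [(array([0.5094, 0.1254, 0.0775]), 0.62)]
top post_shoulder [(array([0.5067, 0.1243, 0.0571]), 0.65)]
scene post_ball [(array([0.5081, 0.1233, 0.0808]), 0.95)]
scene post_shoulder [(array([0.5059, 0.1217, 0.0522]), 0.85)]
```

View pics/w11.png

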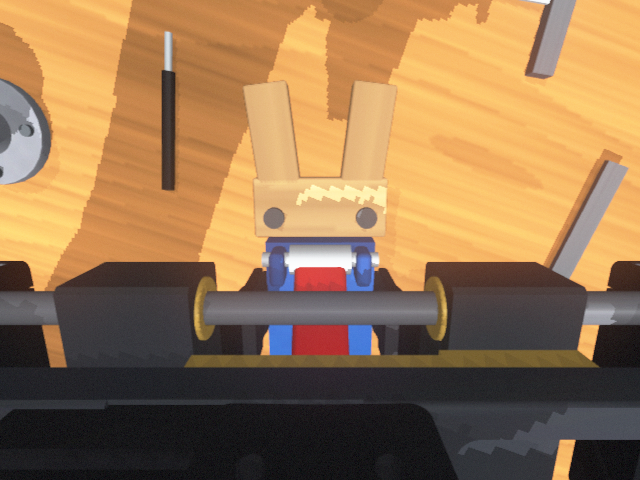

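The rest hangs level, with block px (267–375, 238–355), lever still up and wrist force −4.9 N. I'll move part-way towards the post and measure it with the same wrist camera, so that its bias cancels.

```bash
python3 -m handwheel '[{"delta_pos":[1.7,-13,0],"dr":[0,0,0],"fingers":0},{"delta_pos":[3.5,-27,0],"dr":[0,0,0],"fingers":0},{"delta_pos":[3.5,-27,0],"dr":[0,0,0],"fingers":0},{"delta_pos":[3.5,-27,0],"dr":[0,0,0],"fingers":0},{"delta_pos":[3.5,-27,0],"dr":[0,0,0],"fingers":0},{"delta_pos":[3.5,-27,0],"dr":[0,0,0],"fingers":0},{"delta_pos":[3.5,-26,0],"dr":[0,0,0],"fingers":0},{"delta_pos":[1.8,-13,0],"dr":[0,0,0],"fingers":0},{"delta_pos":[0,0,0],"dr":[0,0,0],"fingers":0},{"delta_pos":[0,0,0],"dr":[0,0,0],"fingers":0}]' 60
cat > post.py <<'E'
from h import *
from scipy.optimize import least_squares
import sys
R,t,s=tool();print(t.round(4),s['wrist_force'].round(2),s['grip_width'])
p,W,ok=wristworld();save(p,sys.argv[1])
T=(W-t)@R*1000
img=p['img'].astype(int);b=ok&(img[...,2]>img[...,0]+25)&(abs(T[...,0])<40)&(abs(T[...,1])<30)&(abs(T[...,2]+43)<8);print('block in tool',T[b].mean(0).round(1),cv2.minAreaRect(T[b][:,:2].astype(np.float32)))
c=np.array([.5064,.122])
m=ok&(np.hypot(W[...,0]-c[0],W[...,1]-c[1])<.06)
S=W[m&(abs(W[...,2]-.057)<.004)]
if len(S)>30: print('shoulder',len(S),S[:,2].mean(),cv2.minEnclosingCircle((S[:,:2]*1000).astype(np.float32)))
B=W[m&(W[...,2]>.075)&(np.hypot(W[...,0]-c[0],W[...,1]-c[1])<.02)&(W[...,2]<.105)]
r=least_squares(lambda q:np.linalg.norm(B-q,axis=1)-.015,[c[0],c[1],.08],loss='soft_l1',f_scale=.001)
r2=least_squares(lambda q:np.linalg.norm(B-q[:3],axis=1)-q[3],[c[0],c[1],.08,.015],loss='soft_l1',f_scale=.001)
print('ball',len(B),r.x.round(4),r2.x.round(4),'in tool',(R.T@(r.x-t)*1000).round(1),'yaw',np.degrees(np.arctan2(R[1,0],R[0,0])))
E
python3 post.py w12.png
```

```text
time_s: 14.75
ee_pos: [0.4856, 0.0094, 0.1472]
orientation: [0.0, 0.987, 0.16, 0.0]
wrist_force: [0.3, 0.2, -4.2]
grip_width: 0.0455
[0.4856 0.0094 0.1472] [ 0.29  0.16 -4.23] 0.045497683739956093
block in tool [ -1.8   0.1 -43.5] ((0.8238620758056641, 0.35558319091796875), (46.1466178894043, 53.890647888183594), 89.75922393798828)
shoulder 5516 0.05760188911740423 ((507.56048583984375, 122.40434265136719), 36.22864532470703)
ball 1591 [0.5072 0.1225 0.0816] [0.5072 0.1224 0.0818 0.0148] in tool [  56.2 -100.5   65.5] yaw 18.434227882718734
```

View pics/w12.png

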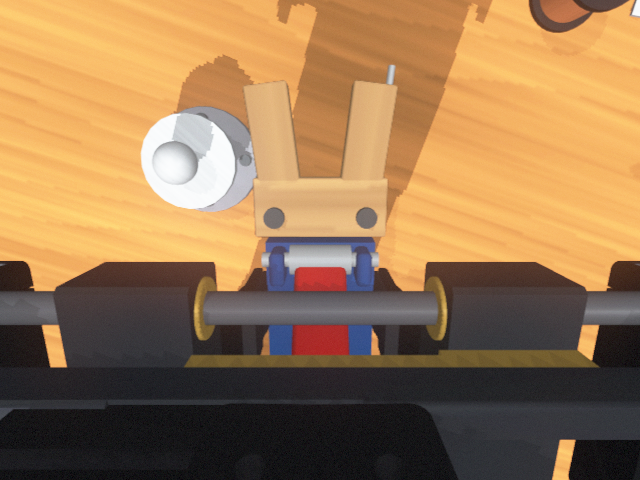

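The post is seen cleanly at px (175–200,160): ball fit (0.5072, 0.1225), shoulder centre (0.5076, 0.1224), in agreement with the top camera to within 1 mm. I'll shift (55.5, −100.8) in tool axes.

```bash
python3 -m handwheel '[{"delta_pos":[5.5,-10.8,0],"dr":[0,0,0],"fingers":0},{"delta_pos":[12,-22,0],"dr":[0,0,0],"fingers":0},{"delta_pos":[12,-22,0],"dr":[0,0,0],"fingers":0},{"delta_pos":[12,-22,0],"dr":[0,0,0],"fingers":0},{"delta_pos":[9,-15,0],"dr":[0,0,0],"fingers":0},{"delta_pos":[5,-9,0],"dr":[0,0,0],"fingers":0},{"delta_pos":[0,0,0],"dr":[0,0,0],"fingers":0},{"delta_pos":[0,0,0],"dr":[0,0,0],"fingers":0},{"delta_pos":[0,0,0],"dr":[0,0,0],"fingers":0}]' 60
python3 - <<'E'
from h import *
R,t,s=tool();print(t.round(4),s['wrist_force'].round(2),R[:,2].round(4))
B=np.array([.4856,.0094,.1472])+R@np.array([.0555,-.1008,0]);print('target',B.round(4),'delta tool',(R.T@(B-t)*1000).round(1))
p=viewer.get_image('scene');cv2.imwrite('pics/s13.png',cv2.resize(p['img'][160:320,300:480,::-1],None,fx=4,fy=3.5))
E
```

```text
time_s: 15.7
ee_pos: [0.5064, 0.1217, 0.147]
orientation: [0.0, 0.987, 0.159, -0.0]
wrist_force: [0.7, -0.1, -4.6]
grip_width: 0.0457
[0.5064 0.1217 0.147 ] [ 0.68 -0.09 -4.59] [-2.e-04 -7.e-04 -1.e+00]
target [0.5066 0.1225 0.1471] delta tool [ 0.4 -0.7 -0.1]
```

View pics/s13.png

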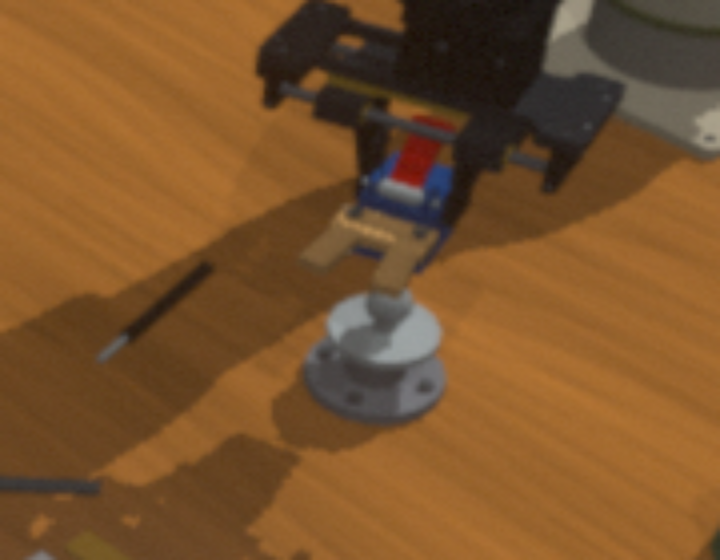

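The rest hangs over the ball. I'll trim the offset and come down to just above the ball top.

```bash
python3 -m handwheel '[{"delta_pos":[0.4,-0.7,10],"dr":[0,0,0],"fingers":0},{"delta_pos":[0,0,15],"dr":[0,0,0],"fingers":0},{"delta_pos":[0,0,10],"dr":[0,0,0],"fingers":0},{"delta_pos":[0,0,3],"dr":[0,0,0],"fingers":0},{"delta_pos":[0,0,0],"dr":[0,0,0],"fingers":0},{"delta_pos":[0,0,0],"dr":[0,0,0],"fingers":0},{"delta_pos":[0,0,0],"dr":[0,0,0],"fingers":0}]' 60
python3 -c "
from h import *
R,t,s=tool();print(t.round(4),s['wrist_force'].round(2));print((R.T@(np.array([.5066,.1225,.064])-t)*1000).round(1))"
```

```text
time_s: 16.45
ee_pos: [0.5069, 0.124, 0.1096]
orientation: [0.0, 0.987, 0.16, 0.0]
wrist_force: [0.2, 0.5, -4.7]
grip_width: 0.0456
[0.5069 0.124  0.1096] [ 0.17  0.48 -4.71]
[-0.8  1.3 45.6]
```

```bash
python3 -m handwheel '[{"delta_pos":[0,0,0],"dr":[0,0,0],"fingers":0},{"delta_pos":[0,0,0],"dr":[0,0,0],"fingers":0},{"delta_pos":[0,0,0],"dr":[0,0,0],"fingers":0}]' 60
python3 -c "
from h import *
for i in range(3):
  R,t,s=tool();print(t.round(4),s['wrist_force'].round(2));print((R.T@(np.array([.5066,.1225,.064])-t)*1000).round(1)); viewer.get_image('wrist')"
```

```text
time_s: 16.75
ee_pos: [0.5066, 0.1239, 0.1093]
orientation: [0.0, 0.987, 0.16, 0.0]
wrist_force: [-0.2, 0.5, -5.5]
grip_width: 0.0456
[0.5066 0.1239 0.1093] [-0.16  0.48 -5.5 ]
[-0.5  1.3 45.3]
[0.5066 0.1238 0.1092] [-0.79  0.37 -5.17]
[-0.4  1.3 45.2]
[0.5066 0.1239 0.1092] [-0.37 -0.39 -4.1 ]
[-0.4  1.3 45.2]
```

Settled now, 1.3 mm off in tool y. I'll trim it and enter the socket gently.

```bash
python3 -m handwheel '[{"delta_pos":[-0.4,1.3,0],"dr":[0,0,0],"fingers":0},{"delta_pos":[0,0,0],"dr":[0,0,0],"fingers":0},{"delta_pos":[0,0,3],"dr":[0,0,0],"fingers":0},{"delta_pos":[0,0,3],"dr":[0,0,0],"fingers":0},{"delta_pos":[0,0,0],"dr":[0,0,0],"fingers":0},{"delta_pos":[0,0,0],"dr":[0,0,0],"fingers":0}]' 60
python3 -c "
from h import *
R,t,s=tool();print(t.round(4),s['wrist_force'].round(2),s['torque'].round(2));print((R.T@(np.array([.5066,.1225,.064])-t)*1000).round(1))"
```

```text
time_s: 17.5
ee_pos: [0.5064, 0.1225, 0.103]
orientation: [0.0, 0.987, 0.16, -0.0]
wrist_force: [0.6, 0.2, -5.0]
grip_width: 0.0452
[0.5064 0.1225 0.103 ] [ 0.57  0.24 -4.95] [ 0.03  0.05 -0.05]
[ 0.2  0.1 39. ]
```

```bash
python3 -m handwheel '[{"delta_pos":[0.1,0,2],"dr":[0,0,0],"fingers":0},{"delta_pos":[0,0,2],"dr":[0,0,0],"fingers":0},{"delta_pos":[0,0,2],"dr":[0,0,0],"fingers":0},{"delta_pos":[0,0,0],"dr":[0,0,0],"fingers":0}]' 60
python3 -m handwheel '[{"delta_pos":[0,0,2],"dr":[0,0,0],"fingers":0},{"delta_pos":[0,0,2],"dr":[0,0,0],"fingers":0},{"delta_pos":[0,0,2],"dr":[0,0,0],"fingers":0},{"delta_pos":[0,0,0],"dr":[0,0,0],"fingers":0}]' 60
python3 -c "
from h import *
R,t,s=tool();print(t.round(4),s['wrist_force'].round(2),s['torque'].round(2));print((R.T@(np.array([.5066,.1225,.064])-t)*1000).round(1))"
```

```text
time_s: 17.9
ee_pos: [0.5065, 0.1224, 0.0968]
orientation: [0.0, 0.987, 0.16, -0.0]
wrist_force: [-0.6, -0.3, -4.6]
grip_width: 0.0456
time_s: 18.3
ee_pos: [0.5065, 0.1225, 0.0908]
orientation: [0.0, 0.987, 0.16, -0.0]
wrist_force: [0.2, 0.2, -5.9]
grip_width: 0.0454
[0.5065 0.1225 0.0908] [ 0.22  0.17 -5.9 ] [ 0.02  0.05 -0.  ]
[ 0.1 -0.  26.8]
```

```bash
python3 -m handwheel '[{"delta_pos":[0,0,2],"dr":[0,0,0],"fingers":0},{"delta_pos":[0,0,1.5],"dr":[0,0,0],"fingers":0},{"delta_pos":[0,0,0],"dr":[0,0,0],"fingers":0}]' 60
python3 -m handwheel '[{"delta_pos":[0,0,1],"dr":[0,0,0],"fingers":0},{"delta_pos":[0,0,0],"dr":[0,0,0],"fingers":0}]' 60
python3 -m handwheel '[{"delta_pos":[0,0,1],"dr":[0,0,0],"fingers":0},{"delta_pos":[0,0,0],"dr":[0,0,0],"fingers":0}]' 60
```

```text
time_s: 18.6
ee_pos: [0.5065, 0.1225, 0.0874]
orientation: [0.0, 0.987, 0.16, -0.0]
wrist_force: [0.7, -0.2, -5.9]
grip_width: 0.0454
time_s: 18.8
ee_pos: [0.5066, 0.1225, 0.0865]
orientation: [0.0, 0.987, 0.16, -0.0]
wrist_force: [0.2, 0.0, -5.5]
grip_width: 0.0456
time_s: 19.0
ee_pos: [0.5069, 0.1226, 0.0857]
orientation: [0.0, 0.987, 0.16, 0.0]
wrist_force: [1.2, 0.9, -4.7]
grip_width: 0.0457
```

```bash
for i in 1; do :; done; python3 -m handwheel '[{"delta_pos":[0,0,1],"dr":[0,0,0],"fingers":0},{"delta_pos":[0,0,0],"dr":[0,0,0],"fingers":0}]' 60
python3 -m handwheel '[{"delta_pos":[0,0,1],"dr":[0,0,0],"fingers":0},{"delta_pos":[0,0,0],"dr":[0,0,0],"fingers":0}]' 60
python3 -m handwheel '[{"delta_pos":[0,0,1],"dr":[0,0,0],"fingers":0},{"delta_pos":[0,0,0],"dr":[0,0,0],"fingers":0}]' 60
```

```text
time_s: 19.2
ee_pos: [0.507, 0.1226, 0.0849]
orientation: [0.0, 0.987, 0.16, 0.0]
wrist_force: [0.5, -0.2, -2.3]
grip_width: 0.0454
time_s: 19.4
ee_pos: [0.5071, 0.1226, 0.0841]
orientation: [0.0, 0.987, 0.16, 0.0]
wrist_force: [0.5, -0.5, 1.9]
grip_width: 0.0453
time_s: 19.6
ee_pos: [0.5072, 0.1226, 0.0832]
orientation: [0.0, 0.987, 0.16, 0.001]
wrist_force: [-1.5, -1.5, 10.0]
grip_width: 0.0454
```

The catch is being met. I'll take half-millimetre steps from here.

```bash
python3 -m handwheel '[{"delta_pos":[0,0,0.5],"dr":[0,0,0],"fingers":0},{"delta_pos":[0,0,0],"dr":[0,0,0],"fingers":0}]' 60
python3 -m handwheel '[{"delta_pos":[0,0,0.5],"dr":[0,0,0],"fingers":0},{"delta_pos":[0,0,0],"dr":[0,0,0],"fingers":0}]' 60
python3 -c "
from h import *
R,t,s=tool();print(t.round(4),s['wrist_force'].round(2),s['torque'].round(2),R[:,2].round(4))"
```

```text
time_s: 19.8
ee_pos: [0.5074, 0.1227, 0.083]
orientation: [0.0, 0.987, 0.16, 0.001]
wrist_force: [-0.8, -0.6, 9.5]
grip_width: 0.0455
time_s: 20.0
ee_pos: [0.5073, 0.1224, 0.0822]
orientation: [0.0, 0.987, 0.16, 0.001]
wrist_force: [0.6, -1.5, 4.0]
grip_width: 0.0456
[0.5073 0.1224 0.0822] [ 0.58 -1.54  3.96] [-0.37  0.01 -0.07] [ 1.3e-03 -3.0e-04 -1.0e+00]
```

The force peaked near 10 N and dropped, so it's past the catch. I'll carry on down to just above the shoulder (home is at TCP z of about 0.064).

```bash
python3 -m handwheel '[{"delta_pos":[0,0,1.5],"dr":[0,0,0],"fingers":0},{"delta_pos":[0,0,1.5],"dr":[0,0,0],"fingers":0},{"delta_pos":[0,0,0],"dr":[0,0,0],"fingers":0}]' 60
python3 -m handwheel '[{"delta_pos":[0,0,2],"dr":[0,0,0],"fingers":0},{"delta_pos":[0,0,2],"dr":[0,0,0],"fingers":0},{"delta_pos":[0,0,0],"dr":[0,0,0],"fingers":0}]' 60
python3 -m handwheel '[{"delta_pos":[0,0,2],"dr":[0,0,0],"fingers":0},{"delta_pos":[0,0,2],"dr":[0,0,0],"fingers":0},{"delta_pos":[0,0,0],"dr":[0,0,0],"fingers":0}]' 60
python3 -c "
from h import *
R,t,s=tool();print(t.round(4),s['wrist_force'].round(2),s['torque'].round(2),R[:,2].round(4))"
```

```text
time_s: 20.3
ee_pos: [0.5072, 0.1223, 0.0791]
orientation: [0.0, 0.987, 0.16, 0.0]
wrist_force: [0.4, -1.7, 3.3]
grip_width: 0.0455
time_s: 20.6
ee_pos: [0.5058, 0.1222, 0.0732]
orientation: [-0.0, 0.987, 0.16, -0.001]
wrist_force: [3.9, 0.3, -12.7]
grip_width: 0.0454
time_s: 20.9
ee_pos: [0.5063, 0.1234, 0.0693]
orientation: [-0.001, 0.987, 0.161, -0.0]
wrist_force: [7.9, 5.2, -22.7]
grip_width: 0.0452
[0.5063 0.1234 0.0693] [  7.91   5.16 -22.72] [ 1.18 -1.89  0.05] [-6.0e-04  1.6e-03 -1.0e+00]
```

The wrist force now points downward (−23 N), so the sprung catch seems to be drawing the rest down. I'll check how the rest sits in the jaws before going on.

```bash
python3 post.py w14.png | head -2
python3 - <<'E'
from h import *
p=viewer.get_image('scene');cv2.imwrite('pics/s14.png',cv2.resize(p['img'][180:300,330:450,::-1],None,fx=5,fy=5))
R,t,s=tool();print(t.round(4),s['wrist_force'].round(2),s['torque'].round(2),R[:,2].round(4))
E
```

```text
[0.5063 0.1234 0.0693] [  7.91   5.16 -22.72] 0.04515565506808527
block in tool [ -1.8   0.2 -43.4] ((0.8031406402587891, 0.9292945861816406), (47.19249725341797, 53.5520133972168), 89.89617156982422)
[0.5062 0.1236 0.0692] [  5.54   2.82 -14.98] [ 0.58 -1.35  0.02] [-8.0e-04  1.8e-03 -1.0e+00]
```

View pics/w14.png

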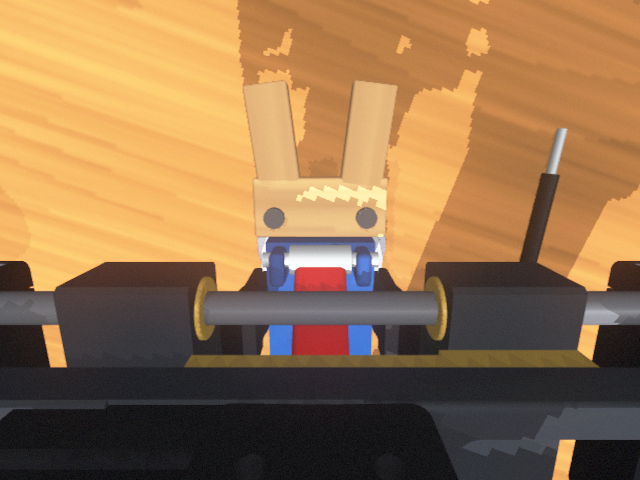

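View pics/s14.png

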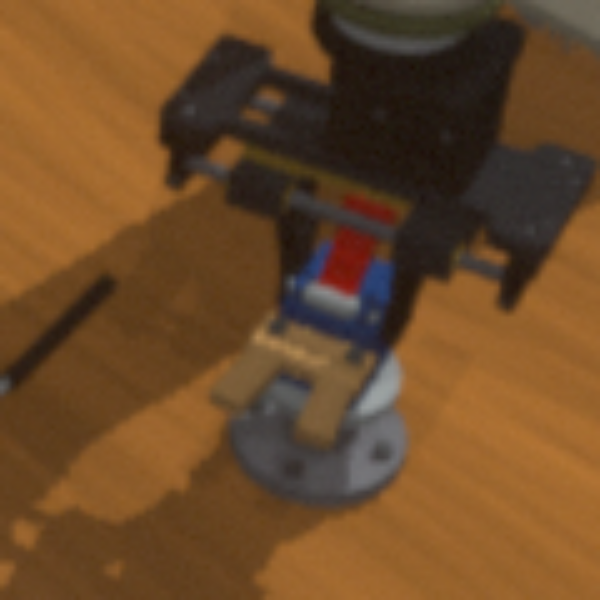

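The rest is unmoved in the jaws and still about 5 mm above the shoulder. The pull comes from the plungers closing under the ball. I'll continue in 1 mm steps.

```bash
python3 -m handwheel '[{"delta_pos":[0,0,1],"dr":[0,0,0],"fingers":0},{"delta_pos":[0,0,1],"dr":[0,0,0],"fingers":0},{"delta_pos":[0,0,0],"dr":[0,0,0],"fingers":0}]' 60
python3 -m handwheel '[{"delta_pos":[0,0,1],"dr":[0,0,0],"fingers":0},{"delta_pos":[0,0,0],"dr":[0,0,0],"fingers":0}]' 60
python3 -c "
from h import *
R,t,s=tool();print(t.round(4),s['wrist_force'].round(2),s['torque'].round(2),R[:,2].round(4))"
```

```text
time_s: 21.3
ee_pos: [0.5065, 0.1235, 0.068]
orientation: [-0.001, 0.987, 0.161, 0.0]
wrist_force: [4.5, 2.0, -11.3]
grip_width: 0.0461
time_s: 21.5
ee_pos: [0.5066, 0.123, 0.0674]
orientation: [-0.0, 0.987, 0.16, 0.0]
wrist_force: [3.3, 2.7, -10.5]
grip_width: 0.0459
[0.5066 0.123  0.0674] [  3.28   2.65 -10.52] [ 0.58 -0.87 -0.01] [ 0.e+00  6.e-04 -1.e+00]
```

```bash
python3 -m handwheel '[{"delta_pos":[0,0,1],"dr":[0,0,0],"fingers":0},{"delta_pos":[0,0,0],"dr":[0,0,0],"fingers":0}]' 60
python3 -m handwheel '[{"delta_pos":[0,0,1],"dr":[0,0,0],"fingers":0},{"delta_pos":[0,0,0],"dr":[0,0,0],"fingers":0}]' 60
python3 -m handwheel '[{"delta_pos":[0,0,1],"dr":[0,0,0],"fingers":0},{"delta_pos":[0,0,0],"dr":[0,0,0],"fingers":0}]' 60
python3 -c "
from h import *
R,t,s=tool();print(t.round(4),s['wrist_force'].round(2),s['torque'].round(2),R[:,2].round(4))"
```

```text
time_s: 21.7
ee_pos: [0.5065, 0.1225, 0.0666]
orientation: [0.0, 0.987, 0.16, -0.0]
wrist_force: [2.6, 0.8, -7.4]
grip_width: 0.0454
time_s: 21.9
ee_pos: [0.5063, 0.1222, 0.0655]
orientation: [0.0, 0.987, 0.16, -0.0]
wrist_force: [0.0, -0.3, -4.8]
grip_width: 0.0457
time_s: 22.1
ee_pos: [0.5063, 0.1223, 0.0644]
orientation: [0.0, 0.987, 0.16, -0.0]
wrist_force: [-0.6, -0.0, -5.4]
grip_width: 0.0457
[0.5063 0.1223 0.0644] [-0.56 -0.02 -5.37] [ 0.02  0.01 -0.01] [-6.e-04 -4.e-04 -1.e+00]
```

```bash
python3 -m handwheel '[{"delta_pos":[0,0,0.7],"dr":[0,0,0],"fingers":0},{"delta_pos":[0,0,0],"dr":[0,0,0],"fingers":0}]' 60
python3 -m handwheel '[{"delta_pos":[0,0,0.7],"dr":[0,0,0],"fingers":0},{"delta_pos":[0,0,0],"dr":[0,0,0],"fingers":0}]' 60
python3 -m handwheel '[{"delta_pos":[0,0,0.7],"dr":[0,0,0],"fingers":0},{"delta_pos":[0,0,0],"dr":[0,0,0],"fingers":0}]' 60
```

```text
time_s: 22.3
ee_pos: [0.5065, 0.1224, 0.0642]
orientation: [0.0, 0.987, 0.16, -0.0]
wrist_force: [-3.1, -1.0, 1.0]
grip_width: 0.045
time_s: 22.5
ee_pos: [0.5066, 0.1224, 0.0642]
orientation: [0.0, 0.987, 0.16, -0.0]
wrist_force: [-6.1, -2.0, 10.9]
grip_width: 0.0458
time_s: 22.7
ee_pos: [0.5066, 0.1224, 0.0641]
orientation: [0.001, 0.987, 0.16, -0.0]
wrist_force: [-11.7, -3.8, 18.6]
grip_width: 0.0453
```

It's seated at TCP z = 0.0642. A little more push, then hold.

```bash
python3 -m handwheel '[{"delta_pos":[0.2,0,0.3],"dr":[0,0,0],"fingers":0},{"delta_pos":[0,0,0],"dr":[0,0,0],"fingers":0},{"delta_pos":[0,0,0],"dr":[0,0,0],"fingers":0}]' 60
python3 -m handwheel '[{"delta_pos":[0,0,0],"dr":[0,0,0],"fingers":0},{"delta_pos":[0,0,0],"dr":[0,0,0],"fingers":0},{"delta_pos":[0,0,0],"dr":[0,0,0],"fingers":0}]' 60
python3 -c "
from h import *
R,t,s=tool();print(t.round(4),s['wrist_force'].round(2),s['torque'].round(2),R[:,2].round(4))"
python3 post.py w15.png | head -2
```

```text
time_s: 23.0
ee_pos: [0.5066, 0.1224, 0.0641]
orientation: [0.001, 0.987, 0.16, -0.0]
wrist_force: [-13.2, -4.9, 24.2]
grip_width: 0.0454
time_s: 23.3
ee_pos: [0.5066, 0.1224, 0.0641]
orientation: [0.001, 0.987, 0.16, -0.0]
wrist_force: [-13.5, -4.9, 24.0]
grip_width: 0.0453
[0.5066 0.1224 0.0641] [-13.46  -4.85  24.03] [-0.89  3.11 -0.02] [-3.0e-04 -1.5e-03 -1.0e+00]
[0.5066 0.1224 0.0641] [-13.46  -4.85  24.03] 0.04533705112110312
block in tool [ -1.8   0.3 -43.6] ((0.8444137573242188, 0.8641471862792969), (46.996944427490234, 53.28617477416992), 89.85394287109375)
```

View pics/w15.png

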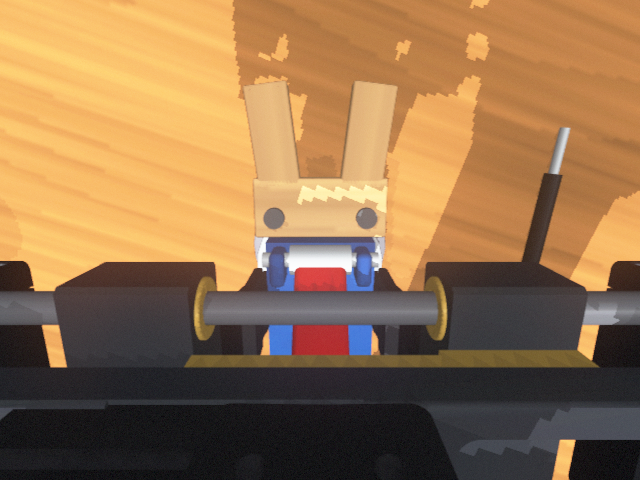

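The 24 N push was held for more than 0.6 s at the expected height, with the lever still up. Now I'll unload, open and rise.

```bash
python3 -m handwheel '[{"delta_pos":[0,0,-1],"dr":[0,0,0],"fingers":0},{"delta_pos":[0,0,-0.9],"dr":[0,0,0],"fingers":0},{"delta_pos":[0,0,0],"dr":[0,0,0],"fingers":0},{"delta_pos":[0,0,0],"dr":[0,0,0],"fingers":60},{"delta_pos":[0,0,0],"dr":[0,0,0],"fingers":70},{"delta_pos":[0,0,0],"dr":[0,0,0],"fingers":70},{"delta_pos":[0,0,0],"dr":[0,0,0],"fingers":70},{"delta_pos":[0,0,0],"dr":[0,0,0],"fingers":70},{"delta_pos":[0,0,0],"dr":[0,0,0],"fingers":70}]' 20
python3 -c "
from h import *
R,t,s=tool();print(t.round(4),s['wrist_force'].round(2),s['torque'].round(2),R[:,2].round(4),s['grip_width'])"
```

```text
time_s: 24.25
ee_pos: [0.5069, 0.1226, 0.0642]
orientation: [0.0, 0.987, 0.16, 0.0]
wrist_force: [-0.4, 0.7, -0.0]
grip_width: 0.0695
[0.5069 0.1226 0.0642] [-0.45  0.68 -0.01] [ 0.01  0.01 -0.01] [ 1.e-04 -1.e-04 -1.e+00] 0.0694692635048989
```

```bash
python3 -m handwheel '[{"delta_pos":[0,0,-5],"dr":[0,0,0],"fingers":80},{"delta_pos":[0,0,-15],"dr":[0,0,0],"fingers":80},{"delta_pos":[0,0,-25],"dr":[0,0,0],"fingers":80},{"delta_pos":[0,0,-25],"dr":[0,0,0],"fingers":80},{"delta_pos":[0,0,-25],"dr":[0,0,0],"fingers":80},{"delta_pos":[-5,0,-15],"dr":[0,0,0],"fingers":60},{"delta_pos":[-3,0,0],"dr":[0,0,0],"fingers":0},{"delta_pos":[0,0,0],"dr":[0,0,0],"fingers":0},{"delta_pos":[0,0,0],"dr":[0,0,0],"fingers":0},{"delta_pos":[0,0,0],"dr":[0,0,0],"fingers":0},{"delta_pos":[0,0,0],"dr":[0,0,0],"fingers":0},{"delta_pos":[0,0,0],"dr":[0,0,0],"fingers":0}]' 30
python3 -m handwheel '[{"delta_pos":[0,0,0],"dr":[0,0,0],"fingers":0},{"delta_pos":[0,0,0],"dr":[0,0,0],"fingers":0},{"delta_pos":[0,0,0],"dr":[0,0,0],"fingers":0},{"delta_pos":[0,0,0],"dr":[0,0,0],"fingers":0}]' 30
python3 - <<'E'
from h import *
R,t,s=tool();print(t.round(4),s['wrist_force'].round(2),s['grip_width'])
p,W,ok=wristworld();save(p,'w16.png');restfit(p,W,ok,c=(.53,.13),z=.106)
T=(W-t)@R*1000
m=ok&(abs(T[...,0])<15)&(abs(T[...,1])<30)&(T[...,2]<-5)&(T[...,2]>-90);q=T[m];print('finger tip',q[np.argsort(-q[:,2])[:200:20]].round(0).tolist())
print('y span of tip',np.percentile(q[q[:,2]>-32][:,1],[1,99]))
p=viewer.get_image('top');W,ok=world(p);restfit(p,W,ok,c=(.53,.13),z=.106)
for k in ('rest_underside','latch_push'): print(k,[(np.round(d['xyz'],4),round(d['p'],2)) for d in viewer.tip_of(p,k)[:1]])
E
```

```text
time_s: 25.45
ee_pos: [0.4991, 0.1201, 0.1737]
orientation: [-0.0, 0.987, 0.16, -0.0]
wrist_force: [-0.4, 0.1, 0.2]
grip_width: 0.0319
time_s: 25.85
ee_pos: [0.4993, 0.1201, 0.1741]
orientation: [0.0, 0.987, 0.16, 0.0]
wrist_force: [-0.0, 0.0, -0.8]
grip_width: 0.0035
[0.4993 0.1201 0.1741] [-0.02  0.   -0.76] 0.0035012712861023794
bluetop 1574 [0.5048 0.1213 0.1077] ((507.3375549316406, 122.20700073242188), (53.64384460449219, 46.141475677490234), 18.608882904052734)
red 2059 ((508.726806640625, 123.13411712646484), (37.750789642333984, 25.17047119140625), 18.942773818969727) [0.1236 0.1528 0.1534 0.1542]
finger tip [[8.0, 4.0, -24.0], [10.0, -7.0, -26.0], [9.0, -2.0, -26.0], [9.0, 3.0, -28.0], [8.0, -1.0, -28.0], [8.0, -4.0, -29.0], [8.0, -2.0, -29.0], [10.0, -6.0, -30.0], [10.0, 10.0, -31.0], [10.0, 7.0, -31.0]]
y span of tip [-9.58358564 10.504239  ]
bluetop 35 [0.5136 0.1012 0.1056] ((513.2417602539062, 101.2219009399414), (38.6161003112793, 2.7468419075012207), 18.460025787353516)Traceback (most recent call last):
  File "<stdin>", line 7, in <module>
  File "h.py", line 21, in
[... 245 characters left out ...]
                                               ~~~~~~~~~~~~~^^^^^^^^^^^^^^^^^^^^^^^^^
    return _quantile_unchecked(
        a, q, axis, out, overwrite_input, method, keepdims, weights)
    return _ureduce(a,
                    func=_quantile_ureduce_func,
    ...<5 lines>...
                    overwrite_input=overwrite_input,
                    method=method)
    r = func(a, **kwargs)
    result = _quantile(arr,
                       quantiles=q,
    ...<2 lines>...
                       out=out,
                       weights=wgt)
    slices_having_nans = np.isnan(arr[-1, ...])
                                  ~~~^^^^^^^^^
IndexError: index -1 is out of bounds for axis 0 with size 0
```

View pics/w16.png

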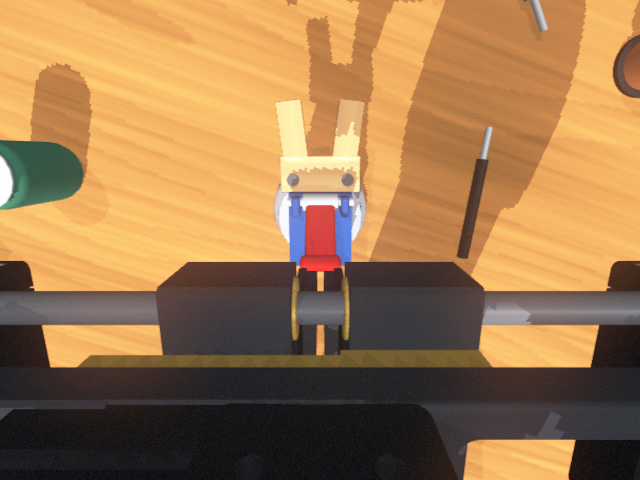

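The rest is flush (block top 0.106 m, centre (0.5073, 0.1222), yaw unchanged) and the lever is up. The closed fingers are over the lever, about 8 mm to −x of the axis. I'll come down onto it.

```bash
python3 -m handwheel '[{"delta_pos":[0,0,10],"dr":[0,0,0],"fingers":0},{"delta_pos":[0,0,15],"dr":[0,0,0],"fingers":0},{"delta_pos":[0,0,10],"dr":[0,0,0],"fingers":0},{"delta_pos":[0,0,4],"dr":[0,0,0],"fingers":0},{"delta_pos":[0,0,0],"dr":[0,0,0],"fingers":0}]' 30
python3 -m handwheel '[{"delta_pos":[0,0,3],"dr":[0,0,0],"fingers":0},{"delta_pos":[0,0,3],"dr":[0,0,0],"fingers":0},{"delta_pos":[0,0,3],"dr":[0,0,0],"fingers":0},{"delta_pos":[0,0,0],"dr":[0,0,0],"fingers":0}]' 30
python3 -m handwheel '[{"delta_pos":[0,0,3],"dr":[0,0,0],"fingers":0},{"delta_pos":[0,0,3],"dr":[0,0,0],"fingers":0},{"delta_pos":[0,0,0],"dr":[0,0,0],"fingers":0}]' 30
```

```text
time_s: 26.45
ee_pos: [0.4987, 0.12, 0.1341]
orientation: [-0.0, 0.987, 0.16, -0.001]
wrist_force: [0.3, 0.4, -0.1]
grip_width: 0.0004
time_s: 26.85
ee_pos: [0.4992, 0.12, 0.1271]
orientation: [0.0, 0.987, 0.16, -0.0]
wrist_force: [-5.8, -0.9, 12.2]
grip_width: 0.0001
time_s: 27.15
ee_pos: [0.5004, 0.1203, 0.121]
orientation: [0.0, 0.987, 0.16, 0.001]
wrist_force: [2.3, -0.1, 4.4]
grip_width: 0.0005
```

```bash
python3 -m handwheel '[{"delta_pos":[0,0,3],"dr":[0,0,0],"fingers":0},{"delta_pos":[0,0,3],"dr":[0,0,0],"fingers":0},{"delta_pos":[0,0,0],"dr":[0,0,0],"fingers":0}]' 30
python3 -m handwheel '[{"delta_pos":[0,0,3],"dr":[0,0,0],"fingers":0},{"delta_pos":[0,0,3],"dr":[0,0,0],"fingers":0},{"delta_pos":[0,0,0],"dr":[0,0,0],"fingers":0}]' 30
python3 -m handwheel '[{"delta_pos":[0,0,2],"dr":[0,0,0],"fingers":0},{"delta_pos":[0,0,2],"dr":[0,0,0],"fingers":0},{"delta_pos":[0,0,0],"dr":[0,0,0],"fingers":0}]' 30
python3 -m handwheel '[{"delta_pos":[0,0,2],"dr":[0,0,0],"fingers":0},{"delta_pos":[0,0,1],"dr":[0,0,0],"fingers":0},{"delta_pos":[0,0,0],"dr":[0,0,0],"fingers":0}]' 30
```

```text
time_s: 27.45
ee_pos: [0.5005, 0.1204, 0.1152]
orientation: [0.0, 0.987, 0.16, 0.001]
wrist_force: [1.0, -0.6, 5.6]
grip_width: -0.0002
time_s: 27.75
ee_pos: [0.5003, 0.1204, 0.1091]
orientation: [0.0, 0.987, 0.16, 0.001]
wrist_force: [0.6, -0.5, 5.7]
grip_width: 0.0006
time_s: 28.05
ee_pos: [0.5001, 0.1202, 0.1051]
orientation: [0.0, 0.987, 0.16, 0.001]
wrist_force: [-0.6, 0.1, 6.5]
grip_width: 0.0005
time_s: 28.35
ee_pos: [0.4999, 0.1202, 0.1021]
orientation: [0.0, 0.987, 0.16, 0.001]
wrist_force: [-1.4, -0.2, 8.9]
grip_width: 0.0003
```

```bash
python3 -m handwheel '[{"delta_pos":[0,0,2],"dr":[0,0,0],"fingers":0},{"delta_pos":[0,0,1.5],"dr":[0,0,0],"fingers":0},{"delta_pos":[0,0,0],"dr":[0,0,0],"fingers":0}]' 30
python3 -m handwheel '[{"delta_pos":[0,0,1],"dr":[0,0,0],"fingers":0},{"delta_pos":[0,0,1],"dr":[0,0,0],"fingers":0},{"delta_pos":[0,0,0],"dr":[0,0,0],"fingers":0}]' 30
python3 -m handwheel '[{"delta_pos":[0,0,1],"dr":[0,0,0],"fingers":0},{"delta_pos":[0,0,0],"dr":[0,0,0],"fingers":0}]' 30
python3 -m handwheel '[{"delta_pos":[0,0,0.7],"dr":[0,0,0],"fingers":0},{"delta_pos":[0,0,0],"dr":[0,0,0],"fingers":0}]' 30
```

```text
time_s: 28.65
ee_pos: [0.5003, 0.1203, 0.0987]
orientation: [0.0, 0.987, 0.16, 0.001]
wrist_force: [-0.4, -1.4, 6.6]
grip_width: 0.0002
time_s: 28.95
ee_pos: [0.5, 0.1203, 0.0966]
orientation: [0.0, 0.987, 0.16, 0.001]
wrist_force: [-1.6, -0.7, 7.7]
grip_width: 0.0008
time_s: 29.15
ee_pos: [0.4999, 0.1202, 0.0956]
orientation: [0.0, 0.987, 0.16, 0.001]
wrist_force: [-2.7, -0.7, 8.9]
grip_width: 0.0003
time_s: 29.35
ee_pos: [0.4998, 0.1202, 0.0949]
orientation: [0.0, 0.987, 0.16, 0.001]
wrist_force: [-2.3, -0.9, 8.9]
grip_width: 0.0005
```

```bash
python3 -m handwheel '[{"delta_pos":[0,0,0.7],"dr":[0,0,0],"fingers":0},{"delta_pos":[0,0,0],"dr":[0,0,0],"fingers":0}]' 30
python3 -m handwheel '[{"delta_pos":[0,0,0.6],"dr":[0,0,0],"fingers":0},{"delta_pos":[0,0,0],"dr":[0,0,0],"fingers":0}]' 30
python3 -m handwheel '[{"delta_pos":[0,0,0.6],"dr":[0,0,0],"fingers":0},{"delta_pos":[0,0,0],"dr":[0,0,0],"fingers":0}]' 30
```

```text
time_s: 29.55
ee_pos: [0.4997, 0.1202, 0.0944]
orientation: [0.0, 0.987, 0.16, 0.001]
wrist_force: [-4.0, -0.8, 11.2]
grip_width: 0.0004
time_s: 29.75
ee_pos: [0.4998, 0.1202, 0.0943]
orientation: [0.0, 0.987, 0.16, 0.001]
wrist_force: [-6.7, -2.0, 17.8]
grip_width: 0.0004
time_s: 29.95
ee_pos: [0.4998, 0.1202, 0.0942]
orientation: [0.001, 0.987, 0.16, 0.001]
wrist_force: [-8.7, -2.6, 23.4]
grip_width: 0.0003
```

The lever has stopped where its fully-down level should be (fingertip about 0.118–0.1185 m), and the force is rising sharply. I'll add a touch more and hold.

```bash
python3 -m handwheel '[{"delta_pos":[0,0,0.2],"dr":[0,0,0],"fingers":0},{"delta_pos":[0,0,0],"dr":[0,0,0],"fingers":0},{"delta_pos":[0,0,0],"dr":[0,0,0],"fingers":0}]' 30
python3 -m handwheel '[{"delta_pos":[0,0,0],"dr":[0,0,0],"fingers":0},{"delta_pos":[0,0,0],"dr":[0,0,0],"fingers":0},{"delta_pos":[0,0,0],"dr":[0,0,0],"fingers":0},{"delta_pos":[0,0,0],"dr":[0,0,0],"fingers":0}]' 30
python3 -m handwheel '[{"delta_pos":[0,0,-1],"dr":[0,0,0],"fingers":0},{"delta_pos":[0,0,-2],"dr":[0,0,0],"fingers":0},{"delta_pos":[0,0,-5],"dr":[0,0,0],"fingers":0},{"delta_pos":[0,0,-15],"dr":[0,0,0],"fingers":0},{"delta_pos":[0,0,-25],"dr":[0,0,0],"fingers":0},{"delta_pos":[-10,0,-25],"dr":[0,0,0],"fingers":0},{"delta_pos":[-15,0,-15],"dr":[0,0,0],"fingers":0},{"delta_pos":[-10,0,0],"dr":[0,0,0],"fingers":0},{"delta_pos":[0,0,0],"dr":[0,0,0],"fingers":0},{"delta_pos":[0,0,0],"dr":[0,0,0],"fingers":0}]' 30
python3 - <<'E'
from h import *
R,t,s=tool();print(t.round(4),s['wrist_force'].round(2),s['grip_width'])
p,W,ok=wristworld();save(p,'w17.png')
restfit(p,W,ok,c=(.53,.13),z=.106)
img=p['img'].astype(int)
r=ok&(np.hypot(W[...,0]-.50,W[...,1]-.12)<.05)&(W[...,2]>.1)&(W[...,2]<.16)&(img[...,0]>2*img[...,1])&(img[...,0]>2*img[...,2])
P=W[r];c=P.mean(0);ex=np.array([np.cos(.321),np.sin(.321)]);x=(P[:,:2]-[.5066,.1224])@ex
print(len(P),'x range',np.percentile(x,[1,99]).round(4),'slope dz/dx',np.polyfit(x,P[:,2],1).round(4),'z',np.percentile(P[:,2],[2,50,98]).round(4))
b=ok&(np.hypot(W[...,0]-.507,W[...,1]-.122)<.035)&(abs(W[...,2]-.1077)<.004)&(img[...,2]>img[...,0]+25)
P=W[b];A=np.c_[P[:,:2]-P[:,:2].mean(0),np.ones(len(P))];print('block top plane',np.linalg.lstsq(A,P[:,2],rcond=None)[0].round(4))
p=viewer.get_image('scene');cv2.imwrite('pics/s17.png',cv2.resize(p['img'][180:300,330:450,::-1],None,fx=5,fy=5))
E
```

```text
time_s: 30.25
ee_pos: [0.4998, 0.1201, 0.0941]
orientation: [0.001, 0.987, 0.16, 0.001]
wrist_force: [-10.6, -3.0, 25.0]
grip_width: 0.0004
time_s: 30.65
ee_pos: [0.4999, 0.1202, 0.0942]
orientation: [0.001, 0.987, 0.16, 0.001]
wrist_force: [-10.2, -2.9, 24.2]
grip_width: 0.0008
time_s: 31.65
ee_pos: [0.466, 0.1087, 0.1794]
orientation: [0.0, 0.987, 0.16, -0.0]
wrist_force: [0.8, -0.5, -0.5]
grip_width: 0.0005
[0.466  0.1087 0.1794] [ 0.8  -0.51 -0.47] 0.0005474199458108379
bluetop 1908 [0.5033 0.1206 0.1076] ((507.0760192871094, 122.05030822753906), (53.14836502075195, 46.024635314941406), 18.397659301757812)
red 2001 ((500.92840576171875, 120.4823989868164), (46.91135025024414, 24.98889923095703), 18.451704025268555) [0.1177 0.1203 0.1209 0.1216]
1976 x range [-0.0291  0.017 ] slope dz/dx [-0.0052  0.119 ] z [0.1172 0.119  0.1207]
block top plane [-0.001   0.001   0.1076]
```

View pics/w17.png

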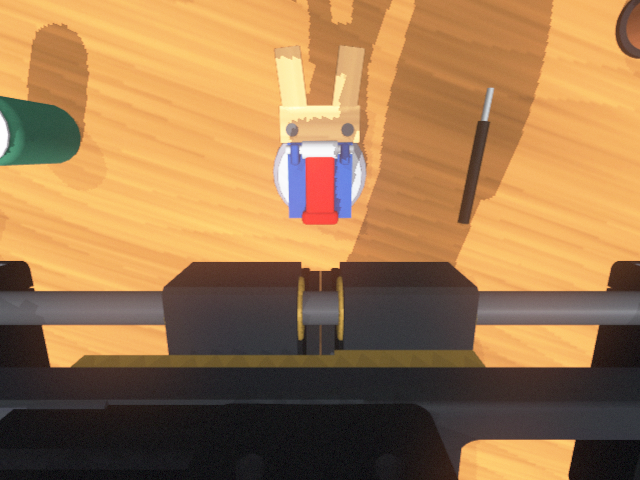

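View pics/s17.png

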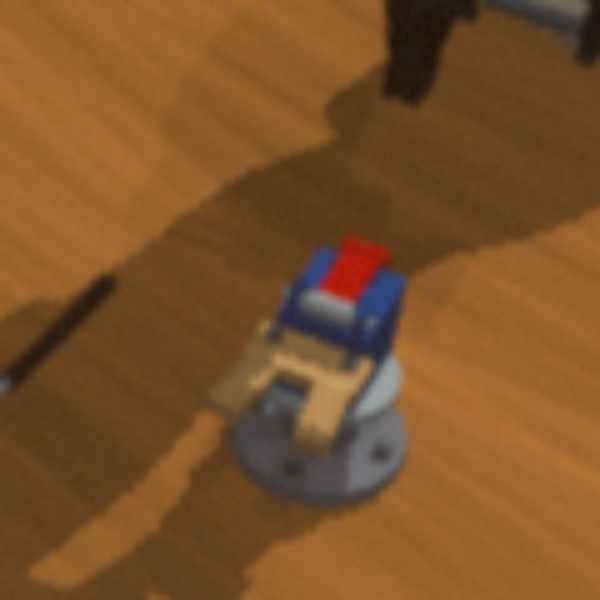

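The lever lies level over the block at px (320,190) (slope about 0.005 rad, face about 0.117 m). The rest is centred and level, and the gripper is clear. I'll hand it in.

```bash
python3 -c "
from station import job
print(job.job_done())"
```

```text
the job is handed in; nothing more can be done
None
```

The filing rest is mounted on the ball post and the latch is locked down. I handed the job in at about 31.7 s, and no verdict was reported.

**What I did:**
- **Mounting:** I gripped the blue block, set the socket over the ball and pressed past the catch. The upward force peaked at about 10 N and then dropped. The rest met the shoulder at the expected height, and I held it down with about 24 N for about 0.6 s with the lever up.
- **Latch:** With the fingers closed, I pushed the lever down (4–12 N on the way) and held 23–25 N for about 0.7 s. Then I backed off.

**Last checks:**
- **Rest:** the block top is at 0.106 m once a 1.7 mm depth offset is taken off, which means flush. Its centre is within about 0.5 mm of the measured ball axis, and it tilts about 0.001 rad.
- **Lever:** it lies level, with a slope of about 0.005 rad.
- **Gripper:** it is about 60 mm clear, with no wrist force beyond noise.

**What disagreed or went wrong:**
- **Tool frame:** the real fingertips are about 24 mm behind the reported TCP, not 14 mm ahead as specified. My first two grasps therefore closed above the block, beside the raised lever. Neither moved the rest. I measured the offset from the depth image, confirmed it in the scene view and allowed for it after that.
- **Catch pull:** just past the catch, the rest pulled down on the gripper with up to 23 N for a moment.
- **Side force:** while pressing I also saw 10–14 N sideways.
- **Other objects:** I did not measure the loose things again at the end. The arm went near none of them.

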